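Clamp a row of weld lugs in the jig

TASK

Set up the lugs for tack welding: flip the cam lever fully over to free the jig's sliding jaw, slide the jaw back, and stand every lug that is on the bench upright on the jig's bed in a single row from the fixed fence, bores facing along the bed and centred on the black line. Then slide the jaw up so that the row is snug with no gaps, flip the lever fully back to lock it, and leave the dial of the remote control turned to its broad white mark. Do not disturb the tin, the brush or the hammer.

Things in the scene. Friction and masses are not known exactly. Their poses are not given: they have to be found in the camera images.
- jig: Welding jig fixed to the bench: a flat bed 160 (x) x 320 (y) x 12 mm, top of the bed at z = 12 mm in its frame. Origin: centre of the bed's underside; its y runs along the bed, from the fixed fence towards the sliding jaw; its x is across the bed. A thin black centre line runs along the bed at x = 0. Nothing stands at the sides of the bed.
- fence_face (a point): Foot of the fixed fence's working face, on the bed at jig x = 0, y = -135 mm; the face looks to the jig's +y. The fence stands at the bed's -y end, 100 mm wide (x), 20 mm thick, top 50 mm above the bench.
- jaw (a joint): Gap between fence face and the sliding jaw's face, 0 to 0.165 m: the jaw slides along the jig's y. A steel block 100 mm wide (x), top 48 mm above the bench, reaching 126 mm back (+y) from its face. Freed, it slides with 2 N of friction and some damping, and stays where it is left; with the cam lever locked it is held fast. Four lugs in a row take 128 mm.
- jaw_grip (a point): Point in the jaw's grip fin: jig x = 0, 20 mm behind (+y of) the jaw face, 78 mm above the bench. The upright fin is 44 mm along jig x, 12 mm thick along jig y, and stands 48 to 95 mm above the bench. Pinch it along the jig's y from above to slide the jaw.
- cam_lever (a joint): Angle of the cam lever on the jaw, 0 to 1.8 rad, turning about the jig's +y. 0: fully over to the jig's -x side (0.9 rad from upright), jaw locked; 0.9: upright; 1.8: fully over to the jig's +x side, jaw free. The cam bites below about 0.5 rad. It takes about 2 N at the grip, up to 8 N where the cam bites, and stays where it is left.
- lever_pivot (a point): The cam lever's pivot: jig x = 0, 101 mm behind (+y of) the jaw face, 34.5 mm above the bench; its axis is parallel to the jig's y. Moves with the jaw: while the jaw is free, dragging the lever along the jig's y also slides the jaw.
- lever_grip (a point): Point in the cam lever's black grip, on the bar's centre line, 80 mm from the pivot; moves with the lever. The lever is a bar 95 mm long from the pivot, 14 mm wide along the jig's y, 12 mm thick (16 mm at the grip). Can be pinched from above along the jig's y and led round the pivot in an arc, or pushed.
- lug1: Weld-on steel lug: a foot block 48 mm long (x), 32 mm thick (y), 20 mm high with a half-round top of 20 mm radius on it, 40 mm tall in all, bored along y (dark disc on both flat faces). Origin at the centre of its foot, z up. Weighs about 0.28 kg. Stands on the bench at the start. Between two and four lugs are present.
- lug2: Weld-on steel lug: a foot block 48 mm long (x), 32 mm thick (y), 20 mm high with a half-round top of 20 mm radius on it, 40 mm tall in all, bored along y (dark disc on both flat faces). Origin at the centre of its foot, z up. Weighs about 0.28 kg. Stands on the bench at the start. Between two and four lugs are present.
- lug3: Weld-on steel lug: a foot block 48 mm long (x), 32 mm thick (y), 20 mm high with a half-round top of 20 mm radius on it, 40 mm tall in all, bored along y (dark disc on both flat faces). Origin at the centre of its foot, z up. Weighs about 0.28 kg. Stands on the bench at the start. Between two and four lugs are present.
- lug4: Weld-on steel lug: a foot block 48 mm long (x), 32 mm thick (y), 20 mm high with a half-round top of 20 mm radius on it, 40 mm tall in all, bored along y (dark disc on both flat faces). Origin at the centre of its foot, z up. Weighs about 0.28 kg. Stands on the bench at the start. Between two and four lugs are present.
- remote: Remote control box of the welding set, fixed to the bench, 110 x 100 x 30 mm; origin at the centre of its underside. A dial sits at the middle of its top; round it are fine ticks and one long broad white mark.
- dial (a joint): Angle of the dial on the remote control, 0 to 2.6 rad, growing clockwise seen from above. At 0 its white pointer line points to the box's -x; the broad white mark is at 1.3 rad. Light friction (0.03 N m), stays where it is left.
- dial_grip (a point): On the dial's axis, in the middle of its bar grip (42 mm long along the pointer, 14 mm thick, standing 8 to 38 mm above the dial's foot; top 70 mm above the bench); this point lies 60 mm above the bench. The point's x axis lies along the bar, the pointer being its -x end.
- tin: Closed round tin standing upright, 60 mm across, 75 mm tall; origin at the centre of its underside. Bystander: leave alone.
- brush: Wire brush with a wooden handle, about 200 mm long, lying beyond the jig. Bystander: leave alone.
- hammer: Hammer, about 260 mm long, lying beyond the jig. Bystander: leave alone.
Things that resemble listed ones, but are neither listed nor needed, are in the scene too. There is more than one size of the remote; the job needs the largest.

How it is judged (in metres and radians):
On the way, in this order (a step that is already met when the one before it is completed fails the run):
1. the cam lever is flipped over and the jaw is free (value of joint cam_lever above 1.4 rad), for 0.1 s.
2. every lug stands let go on the bed between fence and jaw (x of lug1 in the frame of jig between -0.01 and 0.01 m and z of lug1 in the frame of jig between 0.008 and 0.017 m and angle between each of lug1, lug2, lug3, lug4's own z axis and vertical below 0.1 rad and angle between the y axis of each of lug1, lug2, lug3, lug4 and the y axis of jig, either way round below 0.15 rad and y of lug1 in the frame of jig between -0.125 and 0.02 m and contact force between each of lug1, lug2, lug3, lug4 and the fingers below 0.1 N and x of lug2 in the frame of jig between -0.01 and 0.01 m and z of lug2 in the frame of jig between 0.008 and 0.017 m and y of lug2 in the frame of jig between -0.125 and 0.02 m and x of lug3 in the frame of jig between -0.01 and 0.01 m and z of lug3 in the frame of jig between 0.008 and 0.017 m and y of lug3 in the frame of jig between -0.125 and 0.02 m and x of lug4 in the frame of jig between -0.01 and 0.01 m and z of lug4 in the frame of jig between 0.008 and 0.017 m and y of lug4 in the frame of jig between -0.125 and 0.02 m), for 0.2 s.
3. the jaw is snug against the row and the lever is back in the locked position (x of lug1 in the frame of jig between -0.01 and 0.01 m and z of lug1 in the frame of jig between 0.008 and 0.017 m and angle between each of lug1, lug2, lug3, lug4's own z axis and vertical below 0.1 rad and angle between the y axis of each of lug1, lug2, lug3, lug4 and the y axis of jig, either way round below 0.15 rad and x of lug2 in the frame of jig between -0.01 and 0.01 m and z of lug2 in the frame of jig between 0.008 and 0.017 m and x of lug3 in the frame of jig between -0.01 and 0.01 m and z of lug3 in the frame of jig between 0.008 and 0.017 m and x of lug4 in the frame of jig between -0.01 and 0.01 m and z of lug4 in the frame of jig between 0.008 and 0.017 m and (y of lug1 in the frame of jig between -0.123 and -0.115 m or (y of lug1 in the frame of jig between -0.091 and -0.083 m and (y of lug2 in the frame of jig between -0.123 and -0.115 m or y of lug3 in the frame of jig between -0.123 and -0.115 m or y of lug4 in the frame of jig between -0.123 and -0.115 m)) or (y of lug1 in the frame of jig between -0.059 and -0.051 m and (y of lug2 in the frame of jig between -0.091 and -0.083 m or y of lug3 in the frame of jig between -0.091 and -0.083 m or y of lug4 in the frame of jig between -0.091 and -0.083 m)) or (y of lug1 in the frame of jig between -0.027 and -0.019 m and (y of lug2 in the frame of jig between -0.059 and -0.051 m or y of lug3 in the frame of jig between -0.059 and -0.051 m or y of lug4 in the frame of jig between -0.059 and -0.051 m))) and (y of lug2 in the frame of jig between -0.123 and -0.115 m or (y of lug2 in the frame of jig between -0.091 and -0.083 m and (y of lug1 in the frame of jig between -0.123 and -0.115 m or y of lug3 in the frame of jig between -0.123 and -0.115 m or y of lug4 in the frame of jig between -0.123 and -0.115 m)) or (y of lug2 in the frame of jig between -0.059 and -0.051 m and (y of lug1 in the frame of jig between -0.091 and -0.083 m or y of lug3 in the frame of jig between -0.091 and -0.083 m or y of lug4 in the frame of jig between -0.091 and -0.083 m)) or (y of lug2 in the frame of jig between -0.027 and -0.019 m and (y of lug1 in the frame of jig between -0.059 and -0.051 m or y of lug3 in the frame of jig between -0.059 and -0.051 m or y of lug4 in the frame of jig between -0.059 and -0.051 m))) and (y of lug3 in the frame of jig between -0.123 and -0.115 m or (y of lug3 in the frame of jig between -0.091 and -0.083 m and (y of lug1 in the frame of jig between -0.123 and -0.115 m or y of lug2 in the frame of jig between -0.123 and -0.115 m or y of lug4 in the frame of jig between -0.123 and -0.115 m)) or (y of lug3 in the frame of jig between -0.059 and -0.051 m and (y of lug1 in the frame of jig between -0.091 and -0.083 m or y of lug2 in the frame of jig between -0.091 and -0.083 m or y of lug4 in the frame of jig between -0.091 and -0.083 m)) or (y of lug3 in the frame of jig between -0.027 and -0.019 m and (y of lug1 in the frame of jig between -0.059 and -0.051 m or y of lug2 in the frame of jig between -0.059 and -0.051 m or y of lug4 in the frame of jig between -0.059 and -0.051 m))) and (y of lug4 in the frame of jig between -0.123 and -0.115 m or (y of lug4 in the frame of jig between -0.091 and -0.083 m and (y of lug1 in the frame of jig between -0.123 and -0.115 m or y of lug2 in the frame of jig between -0.123 and -0.115 m or y of lug3 in the frame of jig between -0.123 and -0.115 m)) or (y of lug4 in the frame of jig between -0.059 and -0.051 m and (y of lug1 in the frame of jig between -0.091 and -0.083 m or y of lug2 in the frame of jig between -0.091 and -0.083 m or y of lug3 in the frame of jig between -0.091 and -0.083 m)) or (y of lug4 in the frame of jig between -0.027 and -0.019 m and (y of lug1 in the frame of jig between -0.059 and -0.051 m or y of lug2 in the frame of jig between -0.059 and -0.051 m or y of lug3 in the frame of jig between -0.059 and -0.051 m))) and ((y of lug1 in the frame of jig between -0.123 and -0.115 m and value of joint jaw between 0.028 and 0.036 m) or (y of lug1 in the frame of jig between -0.091 and -0.083 m and value of joint jaw between 0.06 and 0.068 m) or (y of lug1 in the frame of jig between -0.059 and -0.051 m and value of joint jaw between 0.092 and 0.1 m) or (y of lug1 in the frame of jig between -0.027 and -0.019 m and value of joint jaw between 0.124 and 0.132 m) or (y of lug2 in the frame of jig between -0.123 and -0.115 m and value of joint jaw between 0.028 and 0.036 m) or (y of lug2 in the frame of jig between -0.091 and -0.083 m and value of joint jaw between 0.06 and 0.068 m) or (y of lug2 in the frame of jig between -0.059 and -0.051 m and value of joint jaw between 0.092 and 0.1 m) or (y of lug2 in the frame of jig between -0.027 and -0.019 m and value of joint jaw between 0.124 and 0.132 m) or (y of lug3 in the frame of jig between -0.123 and -0.115 m and value of joint jaw between 0.028 and 0.036 m) or (y of lug3 in the frame of jig between -0.091 and -0.083 m and value of joint jaw between 0.06 and 0.068 m) or (y of lug3 in the frame of jig between -0.059 and -0.051 m and value of joint jaw between 0.092 and 0.1 m) or (y of lug3 in the frame of jig between -0.027 and -0.019 m and value of joint jaw between 0.124 and 0.132 m) or (y of lug4 in the frame of jig between -0.123 and -0.115 m and value of joint jaw between 0.028 and 0.036 m) or (y of lug4 in the frame of jig between -0.091 and -0.083 m and value of joint jaw between 0.06 and 0.068 m) or (y of lug4 in the frame of jig between -0.059 and -0.051 m and value of joint jaw between 0.092 and 0.1 m) or (y of lug4 in the frame of jig between -0.027 and -0.019 m and value of joint jaw between 0.124 and 0.132 m)) and value of joint cam_lever below 0.2 rad), for 0.2 s.
At the end, for the whole second after the job is handed in: All lugs upright on the bed in one row from the fence, within 10 mm of the centre line, bores along the bed within 0.15 rad; lugs and jaw within 4 mm of a gapless row; cam lever below 0.2 rad; dial within 0.12 rad of 1.3; all at rest (all of step 3 and value of joint dial between 1.18 and 1.42 rad and linear speed of each of lug1, lug2, lug3, lug4 below 0.02 m/s); the robot touches nothing.
It fails at once if the tin is shoved aside (distance of tin from where it was at the start of the episode above 0.03 m).
It fails at once if the brush is shoved aside (distance of brush from where it was at the start of the episode above 0.03 m).
It fails at once if the hammer is shoved aside (distance of hammer from where it was at the start of the episode above 0.03 m).
Of lug1, lug2, lug3, lug4 only 2 to 4 are there at a start; the rules pass over those that are not, and their reading is None.
At some moment in a run one of lug1, lug2, lug3, lug4 may be knocked a few centimetres aside while the robot is not near it.
It also fails if it takes over 208 s, if anything falls off the work surface, if the arm or the gripper's body presses on something with over 40 N, if the wrist force passes 120 N, or if a joint passes its speed limit or range.

ROBOT

A 6-joint arm with a two-finger parallel gripper is mounted at the origin on the work surface. World frame = base frame: x ahead of the robot, y to its left, z up, the work surface at z = 0. Lengths are in mm, angles in degrees, forces in N, time in s.
With the tool pointing down it reaches from about 350 to 850 mm from the base axis. Payload 8.1 kg.
Tool frame: the origin (TCP) lies midway between the tips of the shut fingers; the grasp point (between the pads) lies 19 mm behind it; z points along the fingers, y is the direction in which the jaws open and shut (so a half turn about z gives the same grasp; the last joint's range is limited). The gripper opens to 85 mm and grips with 20 to 120 N. Pads are 22 mm wide; open, the fingers measure 114 mm over their backs; the gripper's body (76 mm by 85 mm) begins 54 mm behind the grasp point. The pads swing forward as they close: fully open they stand 13 mm farther back than shut.
Start: joints at [-74.106, 7.471, 85.268, -0, 87.261, -4.893], TCP at [212.956, -560.941, 231.292] pointing down, gripper open.
Joint ranges: [-169.43, 169.43], [-51.17, 129.36], [1.28, 143.12], [-76.62, 256.62], [0, 156.53], [-152.29, 152.29]. Speed limits (degrees/s): [136.94, 136.94, 159.86, 180, 180, 180].

INTERFACE

Orientations are given as [roll, pitch, yaw] about the fixed x, y, z axes, in that order (R = Rz(yaw) Ry(pitch) Rx(roll)).
In Python, from bench import r gives the robot as it stands.
- The arm moves only by the shell command python3 -m jog 'ROWS' [FORCE]. ROWS is JSON, a list of rows, each a list of 5 numbers: the shift along the tool's x, y, z in m, then the turn about the tool's z in rad, then the opening, from 0 (shut) to 1 (fully open). A call has 1 to 20 rows; each row is the pose to reach, as a shift and turn from the pose measured when the call began, along the tool's axes at that moment; what a row does not reach only later rows make up. A row lasts 1/10 s, in which the tool goes at most 50 mm and 8.59 degrees, less where a joint would pass 70% of its speed; a pose out of reach is approached as far as the arm can. A call with a gripper value outside its range is refused whole. The fingers move at their own pace and stop on an object; FORCE is the grip in N (left out, the last holds). Time passes only in rows, so rows that repeat a pose let the fingers close. It gives the time, the measured TCP pose, the force and the opening at its end, in the units of the state.
- r.sense(): the state, without advancing time (a new reading comes with each control period).
- r.snapshot(name): name is "scene" or "top" or "wrist"; returns a dict with "pixels" (480x640x3 uint8, red, green, blue), "K" (3x3 intrinsics, pixels), "R" (3x3) and "t" (3): a world point X has camera coordinates R X + t. Camera axes: x right, y down, z forward; pixel columns grow to the right and rows downward; lengths in mm; the calibration is good to about 2 mm. A picture is of the moment at which its call begins. There is no depth.
- r.hand_in(): hands the job in, once; it reports no verdict.
The state is a dict: "time": time; "joint_pos": joint angles; "qd": joint speeds; "joint_efforts": joint torques, N m; "tool_pos": TCP position; "tcp_rot": TCP orientation; "ft_force": force on the tool from outside, world axes, zero at the start; "wrist_torque": the same for the moment, N m; "finger_gap": finger opening in mm.
Only numpy, scipy, OpenCV 4.12 (cv2) and the standard library are available. Lean on these libraries where they do the work, as an engineer would, in place of code of your own. Each camera call takes 0.05 s, during which the arm holds its last target.

## Working session

There is one attempt and no reset: what is moved stays moved. The work goes in short steps, Python scripts to look and compute and a shell command to move; the robot and the scene stay as the last step left them, time stands still between calls to the robot, and variables do not carry over. Pictures are saved under pics/ and viewed, and the job is handed in when it is done.

```bash
ls; mkdir -p pics
python3 - <<'E'
from bench import r
import cv2
s=r.sense(); print({k:s[k] for k in s})
for n in ("scene","top","wrist"):
    p=r.snapshot(n); cv2.imwrite(f"pics/{n}0.png",p["pixels"][:,:,::-1]); print(n,p["K"].tolist() if hasattr(p["K"],'tolist') else p["K"],p["R"],p["t"])
E
```

```text
pics
{'time': 0.0, 'joint_pos': array([-7.41065548e+01,  7.51612289e+00,  8.53305226e+01, -7.97242608e-04,
        8.72617490e+01, -4.89326548e+00]), 'qd': array([ 0.05884778, -0.03933362, -0.04890286, -0.09373337,  0.08201755,
        0.01825948]), 'joint_efforts': array([ 9.44142594e-04, -5.69398069e+01, -5.00552559e+01, -1.53831497e-04,
        1.45626845e-02, -1.44214675e-05]), 'tool_pos': array([ 212.79374759, -560.39703867,  230.22194356]), 'tcp_rot': array([-1.79891933e+02, -8.45267166e-03,  2.07867415e+01]), 'ft_force': array([0.4314367 , 1.17728959, 0.44511575]), 'wrist_torque': array([ 0.04978886,  0.0140391 , -0.0184988 ]), 'finger_gap': 85.25085130480383}
scene [[469.8391195684281, 0.0, 321.2023905163702], [0.0, 469.8391195684281, 242.0059043135533], [0.0, 0.0, 1.0]] [[ 0.7065861   0.70755786  0.00989735]
 [ 0.61307386 -0.60512734 -0.50789895]
 [-0.35337874  0.36494214 -0.8613598 ]] [-415.14877735 -268.40915742 1311.44043069]
top [[457.85787978573563, 0.0, 318.5429271213082], [0.0, 457.85787978573563, 240.55596727496135], [0.0, 0.0, 1.0]] [[-0.00492594 -0.99990119 -0.01316573]
 [-0.99838882  0.00566189 -0.05645975]
 [ 0.05652872  0.0128664  -0.99831807]] [  28.97146898  530.53374286 1178.83582305]
wrist [[401.08651761699537, 0.0, 318.939879047852], [0.0, 401.08651761699537, 243.7889879066006], [0.0, 0.0, 1.0]] [[ 0.35457909 -0.93502542 -0.001067  ]
 [-0.89020506 -0.33793101  0.305512  ]
 [-0.28602206 -0.10737832 -0.95218763]] [-599.62959147  -38.43585352  379.78819875]
```

View pics/scene0.png

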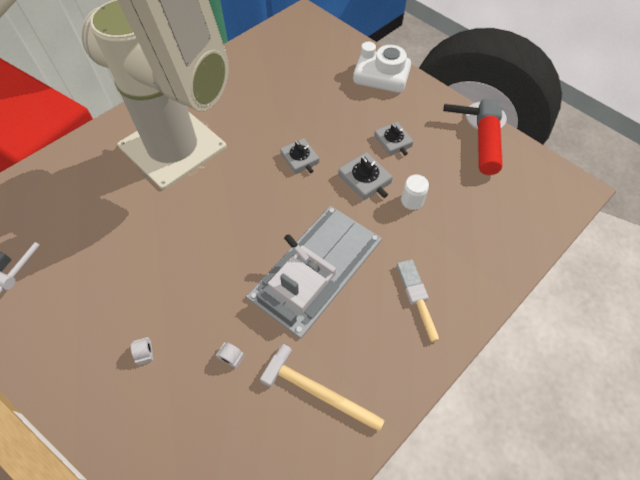

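View pics/top0.png

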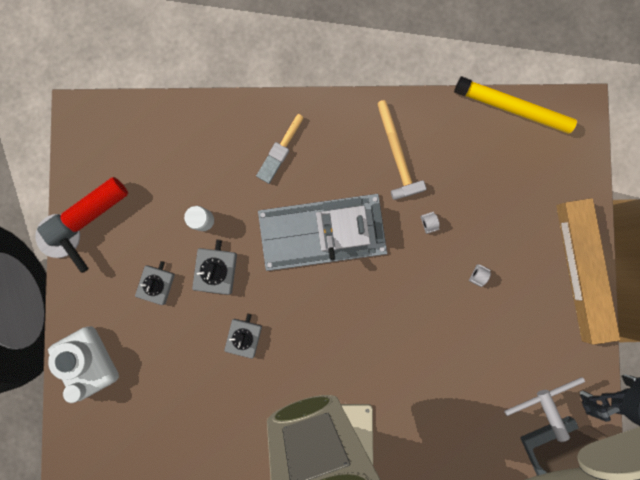

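View pics/wrist0.png

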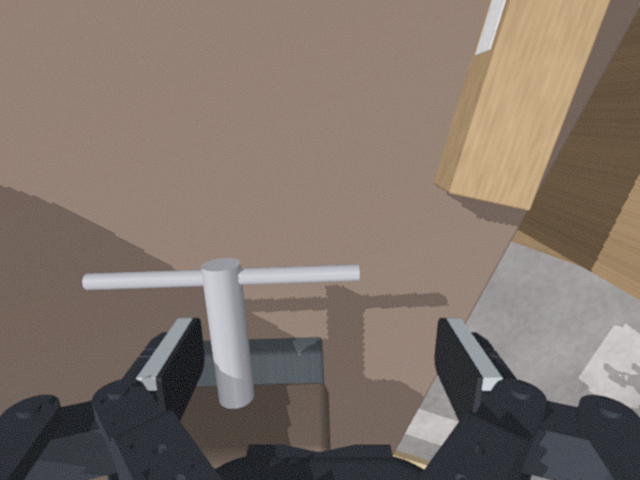

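```bash
cat > h.py <<'E'
import numpy as np, cv2
from bench import r
def ray(p,u,v,z):
    K,R,t=map(np.array,(p["K"],p["R"],p["t"]))
    d=R.T@np.linalg.solve(K,[u,v,1.]); c=-R.T@t
    return c+d*(z-c[2])/d[2]
def proj(p,X):
    K,R,t=map(np.array,(p["K"],p["R"],p["t"])); x=K@(R@np.array(X,float)+t); return x[:2]/x[2]
def crop(p,u,v,w,h,s,name,grid=None):
    im=np.ascontiguousarray(p["pixels"][v:v+h,u:u+w,::-1]); im=cv2.resize(im,None,fx=s,fy=s,interpolation=cv2.INTER_CUBIC)
    cv2.imwrite("pics/"+name,im)
E
python3 - <<'E'
from h import *
p=r.snapshot("top"); crop(p,240,180,160,110,5,"t1.png"); crop(p,400,200,100,100,6,"t2.png"); crop(p,130,200,140,160,4,"t3.png")
p=r.snapshot("scene"); crop(p,235,200,160,140,5,"s1.png")
E
```

```text
(no output)
```

View pics/t1.png

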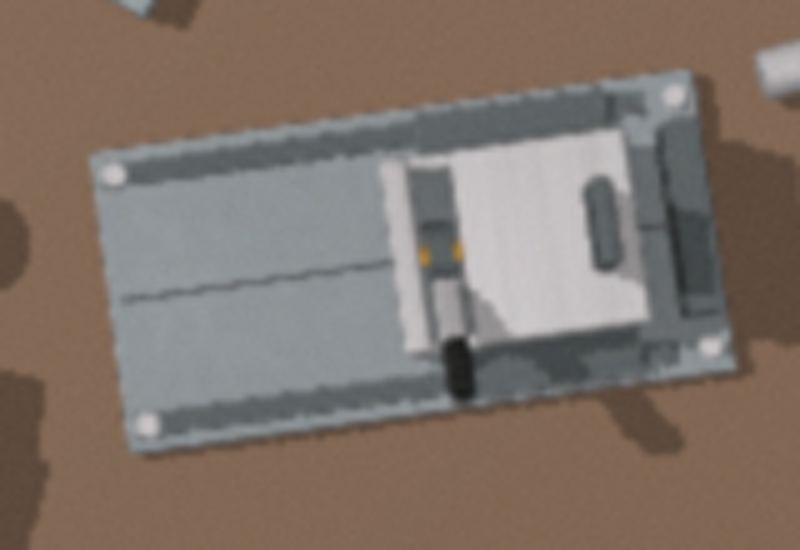

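View pics/t2.png

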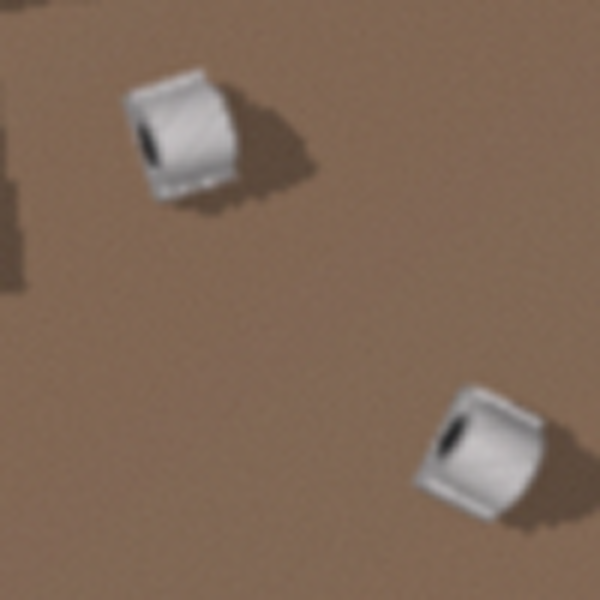

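View pics/t3.png

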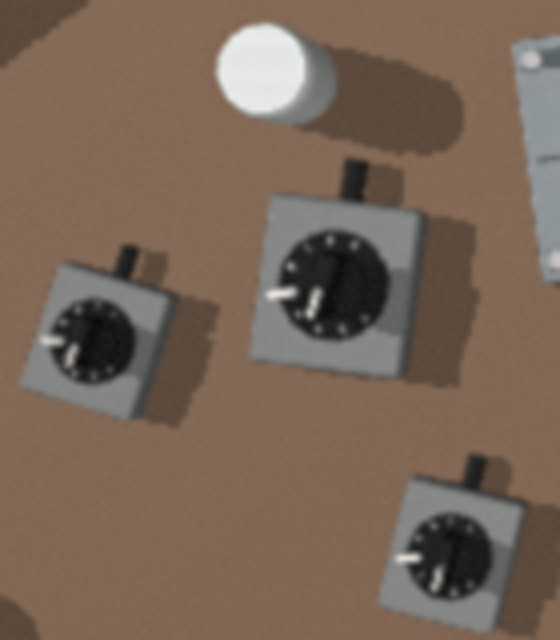

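View pics/s1.png

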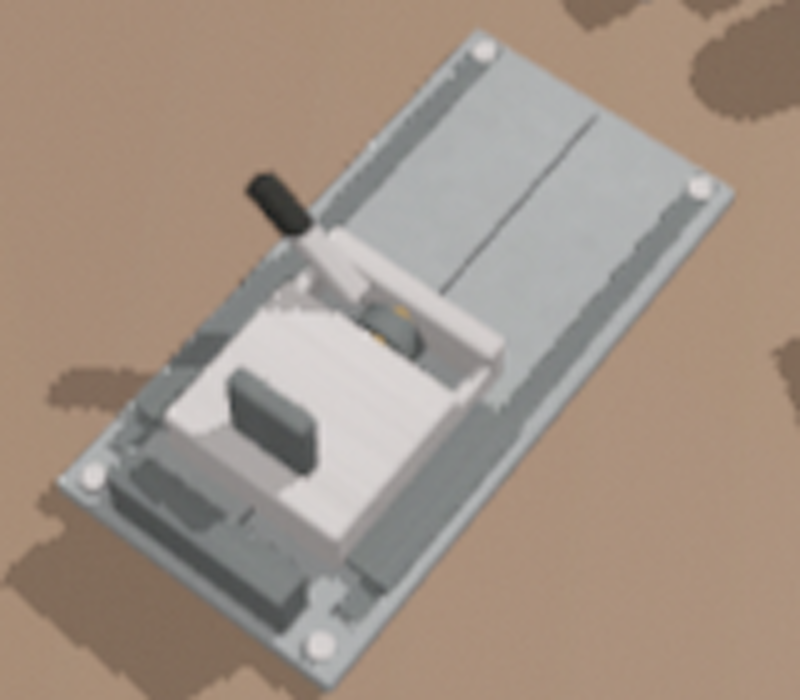

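Run:
```python
from h import *
t=r.snapshot("top"); s=r.snapshot("scene")
tc=np.array([(90,155),(690,70),(735,370),(132,452)])/5+[240,180]
sc=np.array([(732,192),(332,690),(58,482),(478,30)])/5+[235,200]
tt=[ray(t,*c,12) for c in tc]; ss=[ray(s,*c,12) for c in sc]
for a,b in zip(tt,ss): print(a.round(1),b.round(1))
for A in (tt,ss):
    A=np.array(A); c=A.mean(0); d=(A[0]+A[3]-A[1]-A[2]); print(c, np.degrees(np.arctan2(-d[0],d[1])), np.linalg.norm(d)/2, np.linalg.norm(A[0]+A[1]-A[2]-A[3])/2)
# lugs foot: top faces z=40 ridge / bottom outline
for nm,q in {"A":[(125,97),(205,70),(237,178),(160,200)],"B":[(474,383),(546,425),(492,521),(415,482)]}.items():
    q=np.array(q)/6+[400,200]
    print(nm,[ray(t,*c,20).round(1) for c in q])
q=np.array([(270,195),(425,213),(405,378),(250,358)])/4+[130,200]
print("rem",[ray(t,*c,30).round(1) for c in q])
q=np.array([(332,250),(312,312),(275,297),(333,285)])/4+[130,200]
print("dial bar far end, pointer end(z70), mark (z30)",[ray(t,*c,z).round(1) for c,z in zip(q,(70,70,30,60))])
q=np.array([(262,70)])/4+[130,200];print("tin",ray(t,*q[0],75))
q=np.array([(603,222)])/5+[240,180];print("fin",ray(t,*q[0],95))
q=np.array([(460,395)])/5+[240,180];print("lever end",ray(t,*q[0],90))
```

```text
[609.6 185.   12. ] [613.4 182.4  12. ]
[ 652.4 -130.5   12. ] [ 658.1 -131.4   12. ]
[ 494.8 -152.    12. ] [ 499.5 -152.1   12. ]
[453.6 162.6  12. ] [458.5 162.6  12. ]
[552.59814364  16.28307433  12.        ] 7.587009410922198 317.85162172339864 158.31184183923438
[557.36222519  15.36526714  12.        ] 7.767249956537521 317.218032337103 158.09708240956644
A [array([ 592.4, -239.9,   20. ]), array([ 603.9, -274.7,   20. ]), array([ 556.9, -287.6,   20. ]), array([ 547.6, -254.2,   20. ])]
B [array([ 468. , -387.3,   20. ]), array([ 449.8, -417.6,   20. ]), array([ 408.9, -393.5,   20. ]), array([ 425.7, -361.1,   20. ])]
rem [array([510.4, 338.6,  30. ]), array([498.3, 238.3,  30. ]), array([392.5, 250.6,  30. ]), array([405.7, 350.4,  30. ])]
dial bar far end, pointer end(z70), mark (z30) [array([474.4, 288.4,  70. ]), array([436. , 300.6,  70. ]), array([444.7, 334.7,  30. ]), array([452.5, 290. ,  60. ])]
tin [586.59943694 331.86035019  75.        ]
fin [564.98328331 -77.48379946  95.        ]
lever end [481.22586024  -7.38823871  90.        ]
```

```bash
cat >> h.py <<'E'
JC=np.array([555.,16.]); JY=7.65
def j2w(x,y,jc=None,yaw=None):
    jc=JC if jc is None else jc; a=np.radians(JY if yaw is None else yaw); c,s=np.cos(a),np.sin(a)
    return np.array([c*x-s*y,s*x+c*y])+jc
def w2j(x,y):
    a=np.radians(JY); c,s=np.cos(a),np.sin(a); d=np.array([x,y])-JC
    return np.array([c*d[0]+s*d[1],-s*d[0]+c*d[1]])
def go(x,y,z,yaw):
    s=r.sense(); p=s["tool_pos"]; rot=s["tcp_rot"]
    from scipy.spatial.transform import Rotation as Ro
    R=Ro.from_euler("xyz",rot,degrees=True).as_matrix()
    d=R.T@(np.array([x,y,z])-p)/1000
    tn=-(np.radians(yaw)-np.radians(rot[2])); tn=(tn+np.pi)%(2*np.pi)-np.pi
    print("at",p.round(1),rot.round(1),"gap",round(s["finger_gap"],1),"-> row",d.round(4),"turn",round(tn,3),"j6",round(s["joint_pos"][5]),"t",round(s["time"],1))
E
python3 -c "
from h import *
go(520,10,330,7.65)"
```

```text
at [ 212.9 -560.8  231. ] [-180.    -0.    20.8] gap 85.5 -> row [ 0.4897 -0.4247 -0.0988] turn 0.229 j6 -5 t 0.3
```

```bash
python3 -m jog '[[0,0,-0.0988,0,1],[0,0,-0.0988,0,1],[0.12,-0.1,-0.0988,0,1],[0.24,-0.2,-0.0988,0.1,1],[0.36,-0.3,-0.0988,0.2,1],[0.4897,-0.4247,-0.0988,0.229,1],[0.4897,-0.4247,-0.0988,0.229,1],[0.4897,-0.4247,-0.0988,0.229,1],[0.4897,-0.4247,-0.0988,0.229,1],[0.4897,-0.4247,-0.0988,0.229,1],[0.4897,-0.4247,-0.0988,0.229,1],[0.4897,-0.4247,-0.0988,0.229,1],[0.4897,-0.4247,-0.0988,0.229,1],[0.4897,-0.4247,-0.0988,0.229,1],[0.4897,-0.4247,-0.0988,0.229,1],[0.4897,-0.4247,-0.0988,0.229,1],[0.4897,-0.4247,-0.0988,0.229,1],[0.4897,-0.4247,-0.0988,0.229,1],[0.4897,-0.4247,-0.0988,0.229,1]]'
python3 - <<'E'
from h import *
import pickle
for n in ("wrist","scene","top"):
    p=r.snapshot(n); cv2.imwrite(f"pics/{n}1.png",p["pixels"][:,:,::-1])
    pickle.dump(p,open(n+"1.pkl","wb"))
E
```

```text
time: 2.25
tool_pos: [519.8, 8.8, 330.3]
tcp_rot: [-180.0, -0.0, 7.6]
ft_force: [-0.4, -0.0, 0.4]
finger_gap: 85.4
```

View pics/wrist1.png

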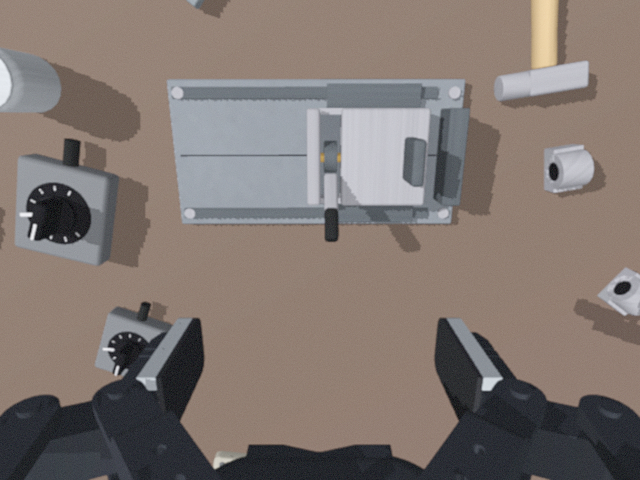

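View pics/scene1.png

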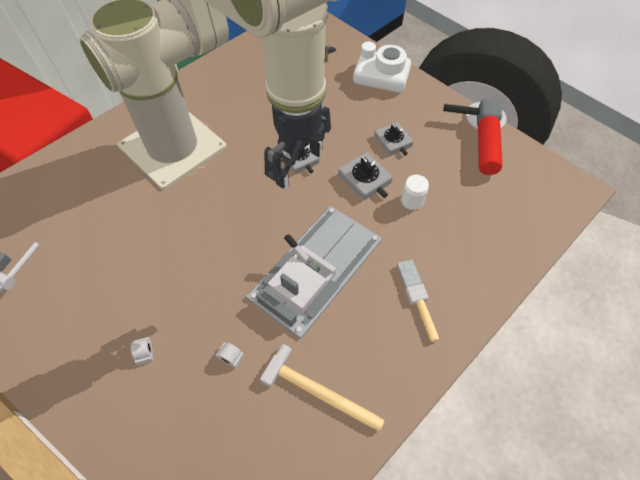

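View pics/top1.png

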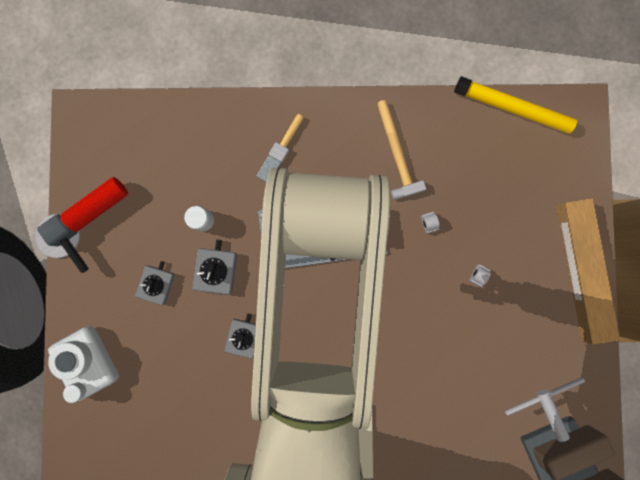

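Run:
```python
from h import *
import pickle
p=pickle.load(open("wrist1.pkl","rb")); crop(p,160,70,320,180,2.5,"w1a.png"); crop(p,0,130,130,140,5,"w1b.png");crop(p,530,120,110,200,3,"w1c.png")
A=np.array([ray(p,*c,12) for c in [(168,80),(467,80),(451,224),(182,224)]])
print(A.round(1),A.mean(0)); d=A[0]+A[3]-A[1]-A[2]; print(np.degrees(np.arctan2(-d[0],d[1])),np.linalg.norm(d)/2)
```

```text
[[ 612.6  183.1   12. ]
 [ 654.5 -133.    12. ]
 [ 496.9 -152.7   12. ]
 [ 455.   163.9   12. ]] [554.77749778  15.32581665  12.        ]
7.541836481783978 319.13330084943107
```

View pics/w1a.png

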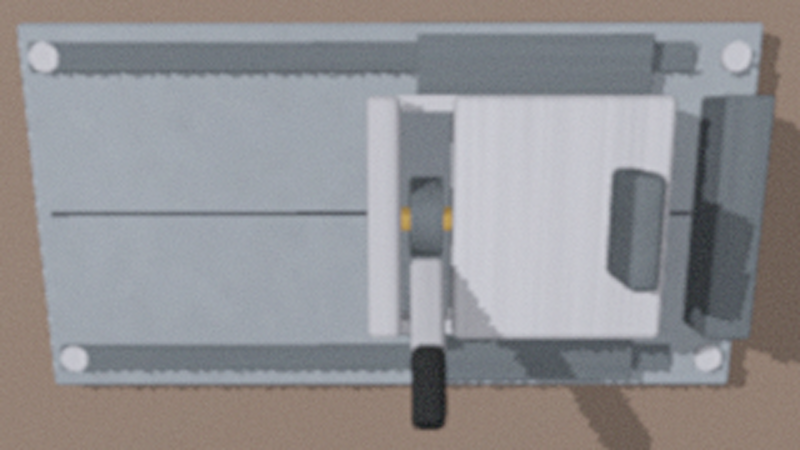

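View pics/w1b.png

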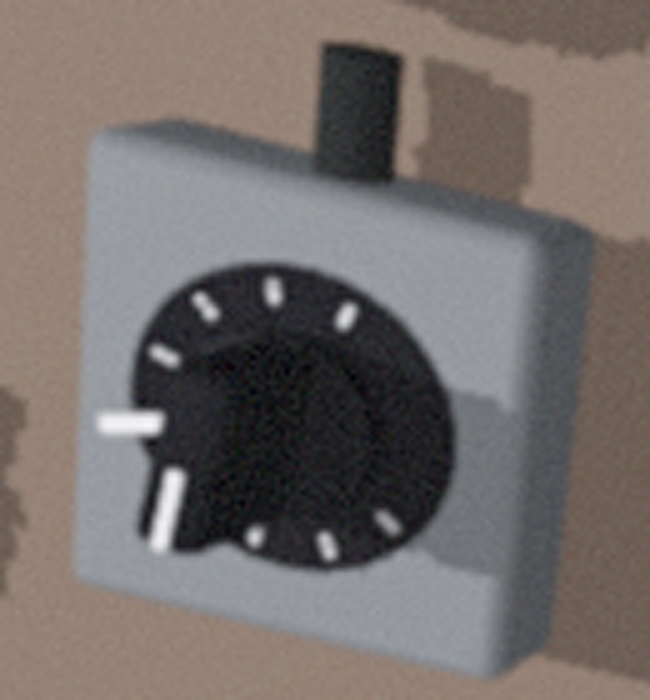

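View pics/w1c.png

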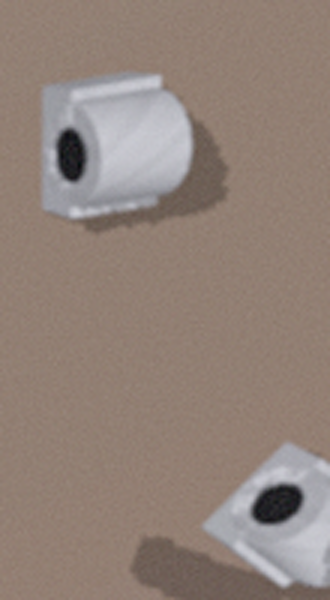

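```bash
sed -i 's/^JC=.*/JC=np.array([555.,15.6]); JY=7.6/' h.py
python3 - <<'E'
from h import *
import pickle
p=pickle.load(open("wrist1.pkl","rb"))
for c,z in [((650,228),95),((429,425),93),((383,216),48),((705,215),12)]:
    X=ray(p,c[0]/2.5+160,c[1]/2.5+70,z); print(X.round(1),w2j(*X[:2]).round(1))
x,y=j2w(-62.7,-13.6); go(x,y,140,7.6)
E
```

```text
[570.3 -79.4  95. ] [  2.7 -96.2]
[483.2  -9.   93. ] [-74.4 -14.9]
[557.1  19.5  48. ] [2.6 3.5]
[ 573.1 -124.4   12. ] [  -0.6 -141.1]
at [519.9   8.9 330.3] [-180.    -0.     7.6] gap 85.6 -> row [-0.0271  0.0117  0.1903] turn -0.001 j6 78 t 2.4
```

```bash
python3 -m jog '[[-0.027,0.012,0.05,0,0.45],[-0.027,0.012,0.10,0,0.45],[-0.027,0.012,0.15,0,0.45],[-0.027,0.012,0.19,0,0.45],[-0.027,0.012,0.22,0,0.45],[-0.027,0.012,0.24,0,0.45],[-0.027,0.012,0.255,0,0.45],[-0.027,0.012,0.265,0,0.45],[-0.027,0.012,0.265,0,0.45]]' 25
python3 - <<'E'
from h import *
p=r.snapshot("wrist"); cv2.imwrite("pics/w2.png",p["pixels"][:,:,::-1])
p=r.snapshot("scene"); crop(p,230,130,160,160,4,"s2.png")
E
```

```text
time: 3.3
tool_pos: [493.7, -6.7, 64.0]
tcp_rot: [-180.0, 0.1, 7.5]
ft_force: [-0.2, -0.2, 0.1]
finger_gap: 38.7
```

View pics/w2.png

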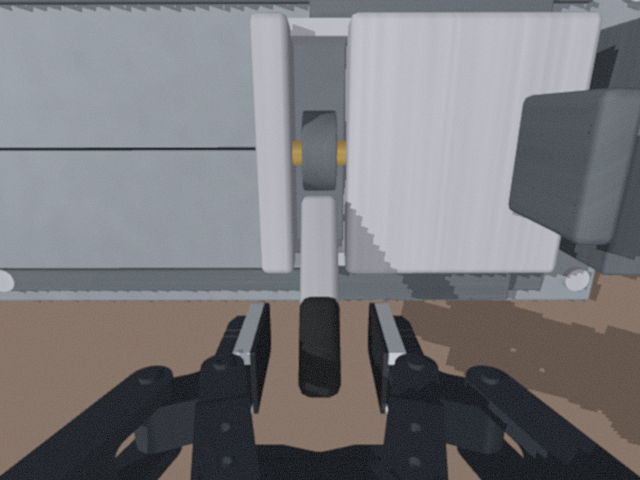

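View pics/s2.png

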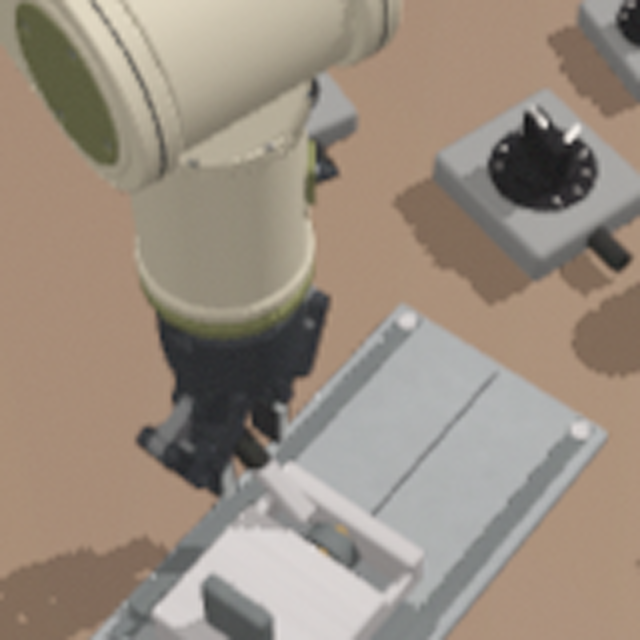

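```bash
python3 -m jog '[[0,0,0,0,0],[0,0,0,0,0],[0,0,0,0,0],[0,0,0,0,0],[0.004,0,-0.0045,0,0],[0.008,0,-0.009,0,0],[0.013,0,-0.0127,0,0],[0.0175,0,-0.0163,0,0],[0.0225,0,-0.0195,0,0],[0.028,0,-0.0223,0,0],[0.039,0,-0.0267,0,0],[0.0507,0,-0.0294,0,0],[0.0627,0,-0.0303,0,0],[0.0747,0,-0.0294,0,0],[0.0863,0,-0.0267,0,0],[0.0975,0,-0.0223,0,0],[0.108,0,-0.0163,0,0],[0.117,0,-0.0088,0,0],[0.1254,0,0,0,0],[0.1260,0,0.001,0,0]]' 25
python3 - <<'E'
from h import *
p=r.snapshot("wrist"); cv2.imwrite("pics/w3.png",p["pixels"][:,:,::-1])
print(r.sense()["ft_force"])
E
```

```text
time: 5.4
tool_pos: [624.4, 10.6, 67.5]
tcp_rot: [180.0, -0.5, 7.6]
ft_force: [3.7, 2.6, 5.5]
finger_gap: 13.4
[3.54940821 1.48911814 2.93429111]
```

View pics/w3.png

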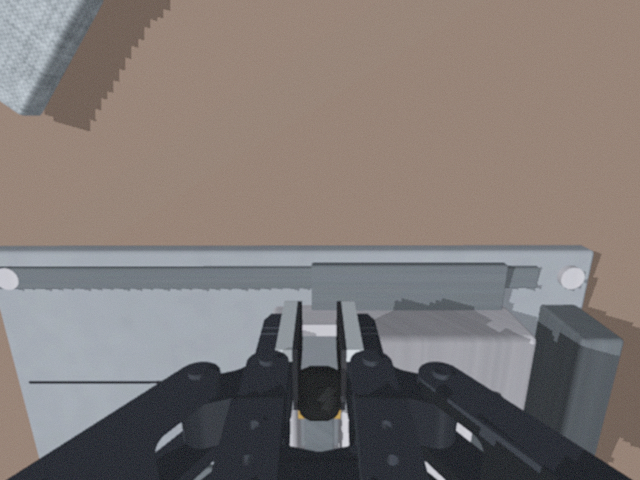

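```bash
python3 -m jog '[[0,-0.005,0,0,0],[0,-0.015,0,0,0],[0,-0.025,0,0,0],[0,-0.035,0,0,0],[0,-0.045,0,0,0],[0,-0.055,0,0,0],[0,-0.065,0,0,0],[0,-0.075,0,0,0],[0,-0.085,0,0,0],[0,-0.095,0,0,0],[0,-0.105,0,0,0],[0,-0.110,0,0,0],[0,-0.110,0,0,0],[0,-0.110,0,0,0],[0,-0.110,0,0,0.5],[0,-0.110,0,0,0.5],[0,-0.110,0,0,0.5],[0,-0.110,-0.03,0,0.5],[0,-0.110,-0.08,0,0.5],[0,-0.110,-0.13,0,0.5]]' 25
python3 - <<'E'
from h import *
go(575,-265,250,90)
E
```

```text
time: 7.45
tool_pos: [607.9, 119.0, 198.1]
tcp_rot: [180.0, -0.4, 7.5]
ft_force: [1.3, 0.8, 1.9]
finger_gap: 42.8
at [607.9 119.  198.1] [180.   -0.4   7.5] gap 42.8 -> row [-0.0825  0.3764 -0.0525] turn -1.439 j6 89 t 7.5
```

```bash
python3 -c "
from h import *
go(520,-410,330,97.6)"
```

```text
at [607.9 119.  198.1] [180.   -0.4   7.5] gap 42.8 -> row [-0.1555  0.513  -0.1329] turn -1.572 j6 89 t 7.5
```

```bash
python3 -m jog '[[0,0,-0.05,0,1],[0,0,-0.1,0,1],[-0.01,0.05,-0.133,-0.14,1],[-0.03,0.1,-0.133,-0.28,1],[-0.045,0.15,-0.133,-0.42,1],[-0.06,0.2,-0.133,-0.56,1],[-0.075,0.25,-0.133,-0.7,1],[-0.09,0.3,-0.133,-0.84,1],[-0.105,0.35,-0.133,-0.98,1],[-0.12,0.4,-0.133,-1.12,1],[-0.14,0.45,-0.133,-1.26,1],[-0.1555,0.5,-0.133,-1.4,1],[-0.1555,0.513,-0.133,-1.54,1],[-0.1555,0.513,-0.133,-1.572,1],[-0.1555,0.513,-0.133,-1.572,1],[-0.1555,0.513,-0.133,-1.572,1],[-0.1555,0.513,-0.133,-1.572,1]]' 25
python3 - <<'E'
from h import *
import pickle
p=r.snapshot("wrist"); cv2.imwrite("pics/w4.png",p["pixels"][:,:,::-1]); pickle.dump(p,open("w4.pkl","wb"))
p=r.snapshot("top"); cv2.imwrite("pics/t4.png",p["pixels"][:,:,::-1])
crop(p,240,180,160,110,5,"t4c.png")
E
```

```text
time: 9.15
tool_pos: [520.6, -408.8, 330.5]
tcp_rot: [179.6, 0.0, 97.6]
ft_force: [0.1, 0.9, 0.1]
finger_gap: 85.8
```

View pics/w4.png

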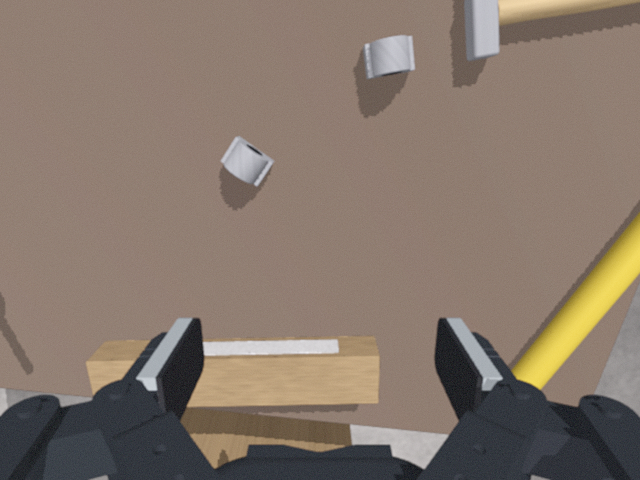

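View pics/t4.png

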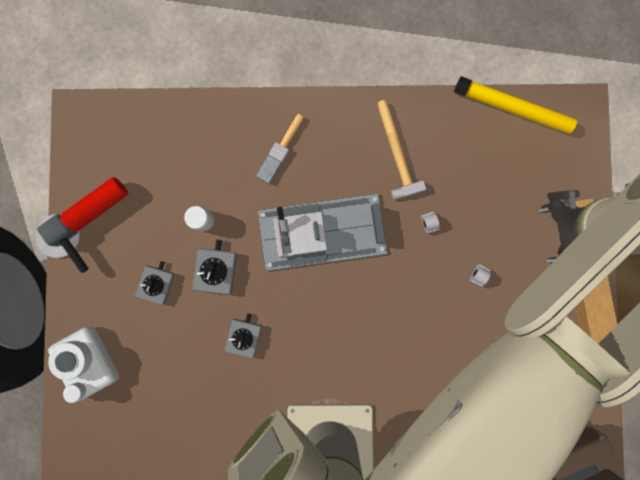

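View pics/t4c.png

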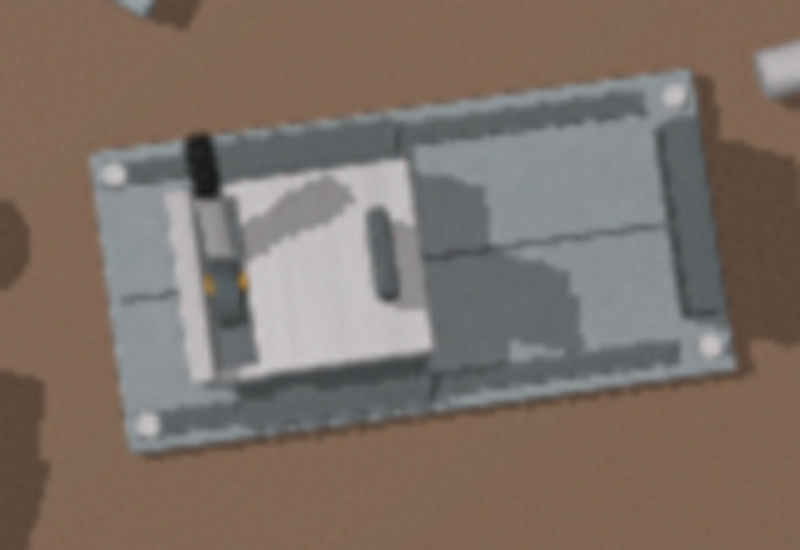

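Run:
```python
from h import *
import pickle
p=pickle.load(open("w4.pkl","rb")); crop(p,210,20,300,180,2.6,"w4c.png")
t=r.snapshot("top"); crop(t,385,175,60,70,8,"t5.png")
```

```text
(no output)
```

View pics/w4c.png

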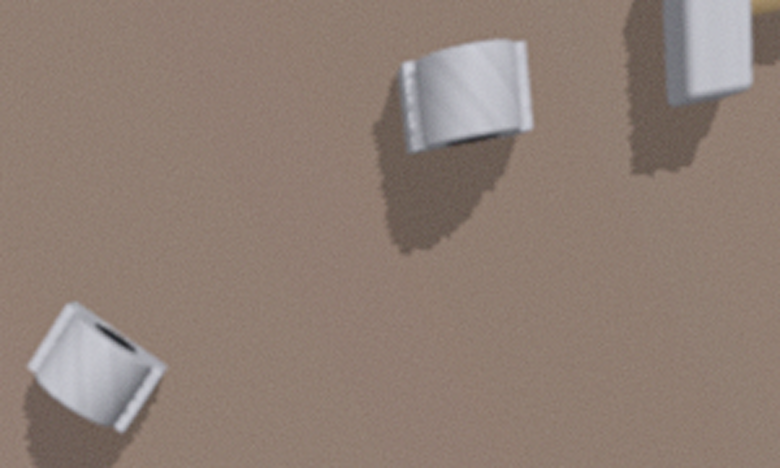

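View pics/t5.png

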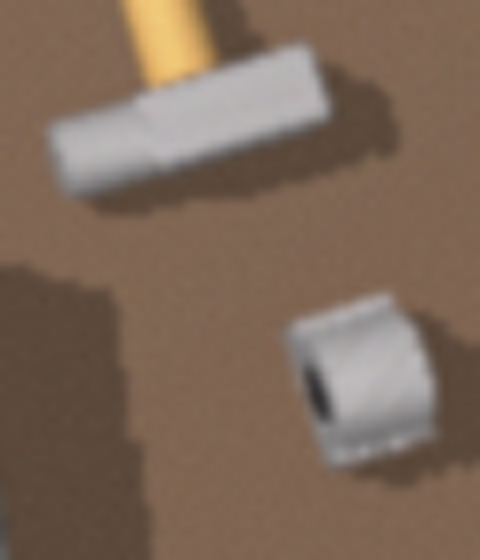

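Run:
```python
from h import *
import pickle
p=pickle.load(open("w4.pkl","rb"))
for nm,q in {"A":[(401,63),(524,41),(532,129),(411,152)],"B":[(74,303),(166,368),(122,432),(30,366)]}.items():
    A=np.array([ray(p,c[0]/2.6+210,c[1]/2.6+20,20) for c in q])
    print(nm,A.round(1).tolist(),A.mean(0).round(1),[np.linalg.norm(A[i]-A[i-1]).round(1) for i in range(4)])
    d=(A[1]+A[2]-A[0]-A[3]);print(np.degrees(np.arctan2(d[1],d[0])))
go(577,-264,100,106.5)
```

```text
A [[550.3, -256.8, 20.0], [596.8, -242.7, 20.0], [606.4, -273.4, 20.0], [559.7, -288.3, 20.0]] [ 578.3 -265.3   20. ] [np.float64(32.9), np.float64(48.6), np.float64(32.2), np.float64(49.0)]
17.290126068917377
B [[429.4, -365.0, 20.0], [470.3, -386.7, 20.0], [454.0, -416.6, 20.0], [412.7, -393.5, 20.0]] [ 441.6 -390.4   20. ] [np.float64(33.0), np.float64(46.3), np.float64(34.0), np.float64(47.3)]
-28.59125138543987
at [ 520.6 -408.8  330.6] [179.6   0.   97.7] gap 84.9 -> row [0.1362 0.0736 0.231 ] turn -0.154 j6 -50 t 9.3
```

```bash
python3 -c "
from h import *
go(578.2,-265.2,80,107)"
```

```text
at [ 520.6 -408.8  330.6] [179.6   0.   97.7] gap 84.9 -> row [0.1348 0.0745 0.251 ] turn -0.163 j6 -50 t 9.3
```

```bash
python3 -m jog '[[0.03,0.02,0.05,-0.08,0.85],[0.07,0.04,0.1,-0.163,0.85],[0.11,0.06,0.15,-0.163,0.85],[0.1348,0.0745,0.19,-0.163,0.85],[0.1348,0.0745,0.22,-0.163,0.85],[0.1348,0.0745,0.251,-0.163,0.85],[0.1348,0.0745,0.251,-0.163,0.85],[0.1348,0.0745,0.251,-0.163,0.85]]' 40
python3 - <<'E'
from h import *
p=r.snapshot("wrist"); cv2.imwrite("pics/w5.png",p["pixels"][:,:,::-1])
go(578.2,-265.2,3,107)
E
```

```text
time: 10.1
tool_pos: [577.7, -264.4, 80.0]
tcp_rot: [179.7, 0.0, 107.1]
ft_force: [-0.1, -0.1, 0.9]
finger_gap: 72.9
at [ 579.3 -265.9   82.6] [179.5   0.2 107. ] gap 72.7 -> row [ 0.0013 -0.0015  0.0796] turn 0.0 j6 -46 t 10.2
```

View pics/w5.png

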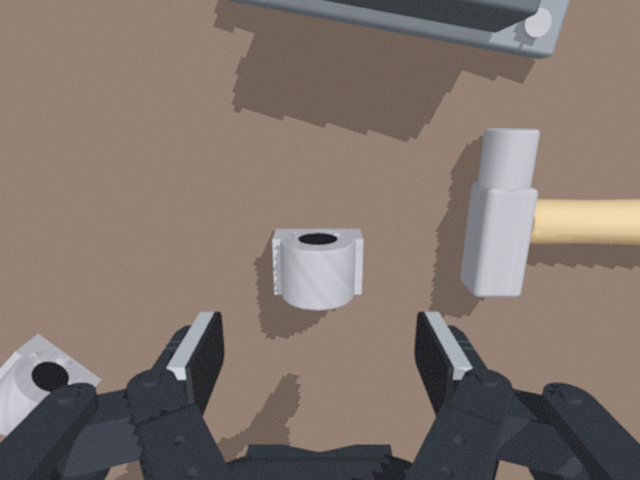

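```bash
python3 -m jog '[[0,0,0.03,0,0.85],[0,0,0.055,0,0.85],[0,0,0.07,0,0.85],[0,0,0.077,0,0.85],[0,0,0.077,0,0.85],[0,0,0.077,0,0.85],[0,0,0.077,0,0.3],[0,0,0.077,0,0.3],[0,0,0.077,0,0.3],[0,0,0.077,0,0.3],[0,0,0.077,0,0.3]]' 40
python3 - <<'E'
from h import *
p=r.snapshot("wrist"); cv2.imwrite("pics/w6.png",p["pixels"][:,:,::-1])
print(r.sense()["ft_force"])
E
```

```text
time: 11.25
tool_pos: [580.8, -266.6, 7.2]
tcp_rot: [179.4, 0.3, 107.0]
ft_force: [-1.0, -0.8, 5.1]
finger_gap: 46.7
[-2.35403965 -0.66179989  5.47595981]
```

View pics/w6.png

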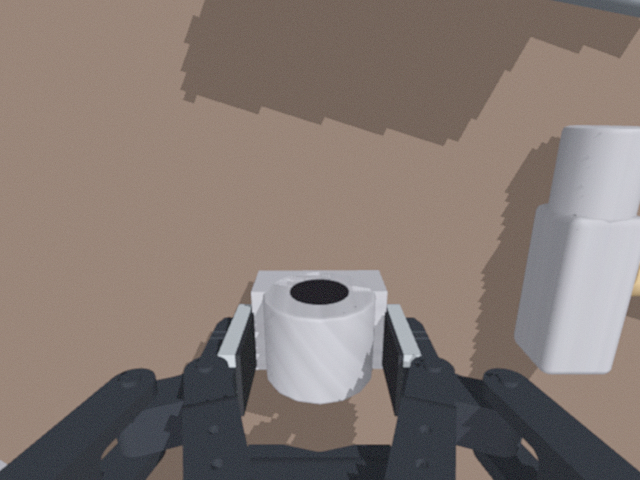

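Run:
```python
from h import *
x,y=j2w(0,-114); print(x,y); go(x,y,110,97.6)
```

```text
570.077228489312 -97.39857158867576
at [ 580.8 -266.7    7.2] [179.4   0.3 107. ] gap 47.2 -> row [ 0.1644  0.0403 -0.1033] turn 0.164 j6 -46 t 11.3
```

```bash
python3 -m jog '[[0,0,-0.02,0,0.3],[0,0,-0.05,0,0.3],[0,0,-0.08,0,0.3],[0,0,-0.103,0,0.3],[0.03,0.01,-0.103,0.04,0.3],[0.06,0.02,-0.103,0.08,0.3],[0.09,0.03,-0.103,0.12,0.3],[0.12,0.035,-0.103,0.164,0.3],[0.15,0.04,-0.103,0.164,0.3],[0.164,0.0403,-0.103,0.164,0.3],[0.164,0.0403,-0.103,0.164,0.3],[0.164,0.0403,-0.103,0.164,0.3],[0.164,0.0403,-0.103,0.164,0.3]]' 40
python3 - <<'E'
from h import *
p=r.snapshot("wrist"); cv2.imwrite("pics/w7.png",p["pixels"][:,:,::-1])
import pickle; pickle.dump(p,open("w7.pkl","wb"))
s=r.sense(); print(s["tool_pos"],w2j(*s["tool_pos"][:2]))
E
```

```text
time: 12.6
tool_pos: [570.4, -98.9, 109.8]
tcp_rot: [179.4, 0.2, 97.6]
ft_force: [-0.3, -0.4, -2.6]
finger_gap: 46.9
[570.42264747 -98.97692797 109.79302628] [   0.13363694 -115.61017524]
```

View pics/w7.png

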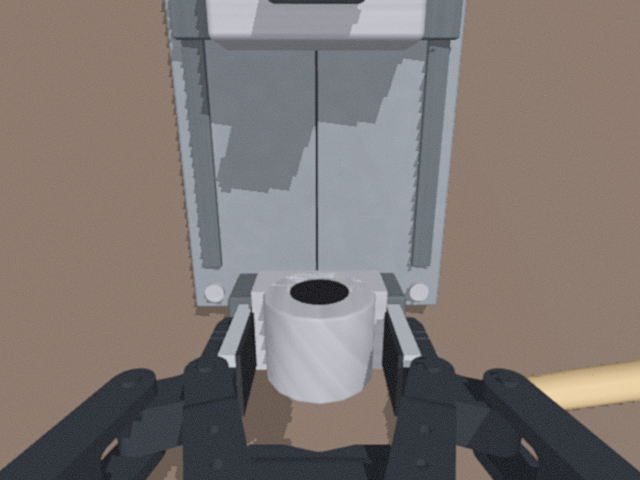

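Run:
```python
from h import *
import pickle
p=pickle.load(open("w7.pkl","rb"))
for u,v,z in [(196,307,12),(436,305,12),(317,150,12),(317,260,12),(318,40,48),(247,275,50),(390,273,50)]:
    X=ray(p,u,v,z); print((u,v),w2j(*X[:2]).round(1))
X=ray(p,320,268,12+28+70); print(X)
```

```text
(196, 307) [ -79.1 -158.7]
(436, 305) [  79.9 -158.2]
(317, 150) [  1.  -57.4]
(317, 260) [   0.9 -125.9]
(318, 40) [ 1.4 -5. ]
(247, 275) [ -37.3 -120.3]
(390, 273) [  40.3 -119.5]
[568.71599888 -76.10479823 110.        ]
```

```bash
python3 -m jog '[[0.003,0.001,0.02,0,0.3],[0.003,0.001,0.045,0,0.3],[0.003,0.001,0.065,0,0.3],[0.003,0.001,0.078,0,0.3],[0.003,0.001,0.085,0,0.3],[0.003,0.001,0.089,0,0.3],[0.003,0.001,0.090,0,0.3],[0.003,0.001,0.0905,0,0.3],[0.003,0.001,0.0905,0,0.3]]' 40
python3 - <<'E'
from h import *
s=r.sense(); print(s["tool_pos"],w2j(*s["tool_pos"][:2]),s["ft_force"])
p=r.snapshot("wrist"); cv2.imwrite("pics/w8.png",p["pixels"][:,:,::-1])
p=r.snapshot("scene"); crop(p,220,200,160,150,4,"s8.png")
E
```

```text
time: 13.55
tool_pos: [572.7, -96.3, 20.2]
tcp_rot: [179.3, 0.3, 97.6]
ft_force: [0.3, 0.7, -3.0]
finger_gap: 46.7
[572.73283608 -96.29163591  20.21065227] [   2.77867883 -113.25400922] [ 0.33545511  0.68304826 -3.013448  ]
```

View pics/w8.png

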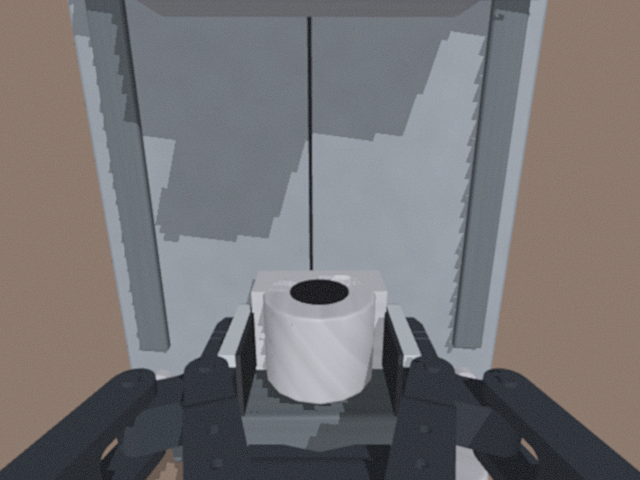

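View pics/s8.png

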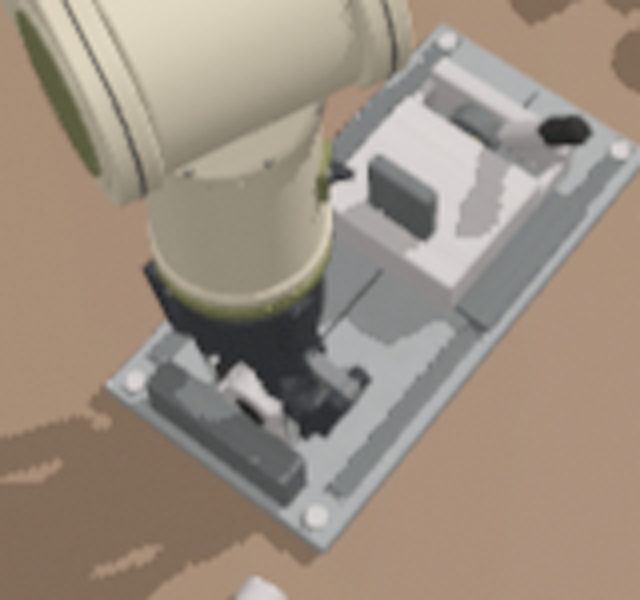

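```bash
python3 -m jog '[[0,-0.003,0,0,0.3],[0,-0.0035,0.001,0,0.3],[0,-0.0035,0.002,0,0.3],[0,-0.0035,0.002,0,0.3],[0,-0.0035,0.002,0,0.3]]' 40
python3 - <<'E'
from h import *
s=r.sense(); print(s["tool_pos"],w2j(*s["tool_pos"][:2]),s["ft_force"])
E
```

```text
time: 14.15
tool_pos: [569.2, -96.8, 19.2]
tcp_rot: [179.3, 0.3, 97.6]
ft_force: [-6.4, 0.4, 8.3]
finger_gap: 46.7
[569.18266103 -96.83415842  19.22745115] [  -0.81206192 -113.32223264] [-6.3664888   0.41472801  8.32322052]
```

Touching the bed now (fz +8). Release and lift.

```bash
python3 -m jog '[[0,0,-0.001,0,0.4],[0,0,-0.001,0,0.6],[0,0,-0.001,0,0.85],[0,0,-0.001,0,0.85],[0,0,-0.001,0,0.85],[0,0,-0.03,0,0.85],[0,0,-0.07,0,0.85],[0,0,-0.11,0,0.85],[0,0,-0.13,0,0.85],[0,0,-0.13,0,0.85]]' 40
python3 - <<'E'
from h import *
p=r.snapshot("wrist"); cv2.imwrite("pics/w9.png",p["pixels"][:,:,::-1])
p=r.snapshot("top"); crop(p,240,180,260,110,3,"t9.png")
go(441.6,-390.4,85,60.5)
E
```

```text
time: 15.15
tool_pos: [570.3, -97.1, 154.0]
tcp_rot: [178.9, 0.4, 97.6]
ft_force: [0.0, 0.4, 0.6]
finger_gap: 72.4
at [567.8 -96.4 149.3] [179.3   0.3  97.6] gap 72.6 -> row [-0.2745 -0.1647  0.0637] turn 0.647 j6 -22 t 15.2
```

View pics/w9.png

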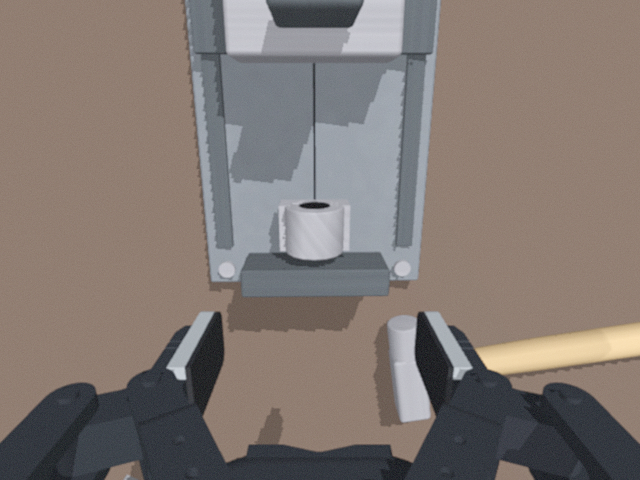

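View pics/t9.png

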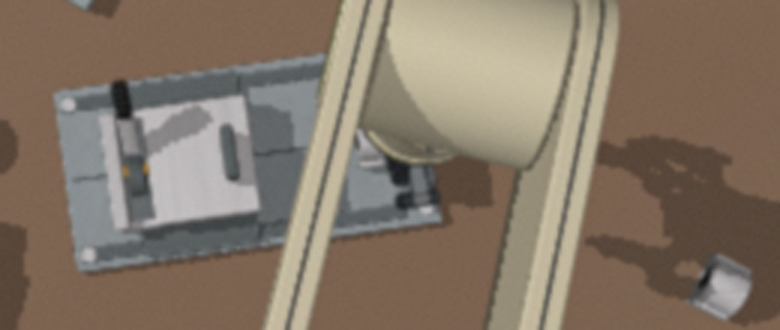

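```bash
python3 -m jog '[[-0.04,-0.02,0,0.1,0.85],[-0.08,-0.04,0,0.2,0.85],[-0.12,-0.07,0,0.3,0.85],[-0.16,-0.1,0,0.4,0.85],[-0.2,-0.13,0,0.5,0.85],[-0.24,-0.15,0,0.6,0.85],[-0.2745,-0.1647,0.02,0.647,0.85],[-0.2745,-0.1647,0.05,0.647,0.85],[-0.2745,-0.1647,0.0637,0.647,0.85],[-0.2745,-0.1647,0.0637,0.647,0.85],[-0.2745,-0.1647,0.0637,0.647,0.85]]' 40
python3 - <<'E'
from h import *
p=r.snapshot("wrist"); cv2.imwrite("pics/w10.png",p["pixels"][:,:,::-1])
go(441.6,-390.4,4,60.5)
E
```

```text
time: 16.35
tool_pos: [441.6, -389.3, 84.5]
tcp_rot: [179.4, -0.2, 60.6]
ft_force: [0.3, -1.5, -0.1]
finger_gap: 72.5
at [ 442.3 -389.9   85.7] [179.2  -0.2  60.6] gap 72.6 -> row [-0.001  -0.0015  0.0817] turn 0.002 j6 -17 t 16.4
```

View pics/w10.png

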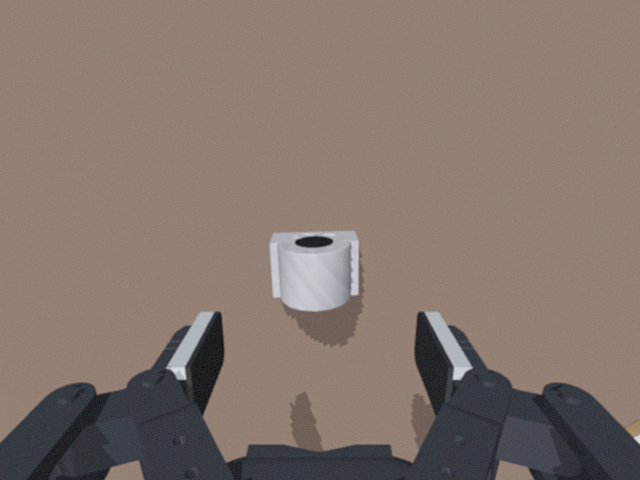

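```bash
python3 -m jog '[[-0.001,-0.002,0.03,0.01,0.85],[-0.001,-0.002,0.055,0.01,0.85],[-0.001,-0.002,0.07,0.01,0.85],[-0.001,-0.002,0.08,0.01,0.85],[-0.001,-0.002,0.08,0.01,0.85],[-0.001,-0.002,0.08,0.01,0.85],[-0.001,-0.002,0.08,0.01,0.3],[-0.001,-0.002,0.08,0.01,0.3],[-0.001,-0.002,0.08,0.01,0.3],[-0.001,-0.002,0.08,0.01,0.3],[-0.001,-0.002,0.08,0.01,0.3]]' 40
python3 - <<'E'
from h import *
x,y=j2w(-0.8,-75); print(x,y); go(x,y,130,97.6)
p=r.snapshot("wrist"); cv2.imwrite("pics/w11.png",p["pixels"][:,:,::-1])
E
```

```text
time: 17.5
tool_pos: [441.8, -390.9, 7.2]
tcp_rot: [179.1, -0.2, 60.0]
ft_force: [-0.0, 1.5, 5.5]
finger_gap: 46.9
564.1262568370829 -58.84697063107132
at [ 441.8 -390.9    7.2] [179.1  -0.2  60. ] gap 46.9 -> row [ 0.3491 -0.0581 -0.1227] turn -0.656 j6 -17 t 17.5
```

View pics/w11.png

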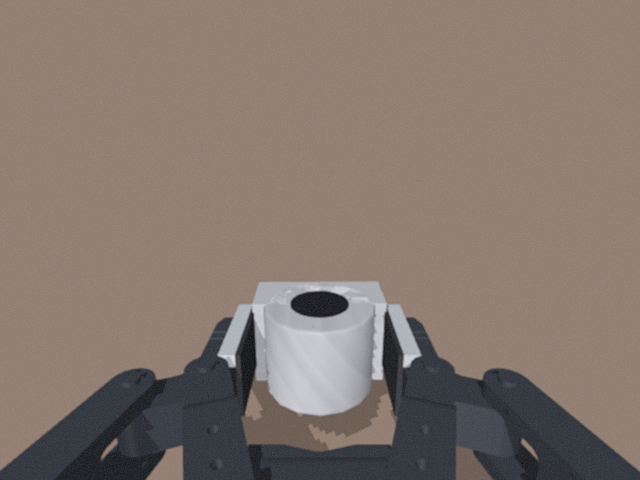

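```bash
python3 -m jog '[[0,0,-0.04,0,0.3],[0,0,-0.08,0,0.3],[0,0,-0.12,0,0.3],[0.03,-0.005,-0.123,-0.08,0.3],[0.06,-0.01,-0.123,-0.16,0.3],[0.1,-0.015,-0.123,-0.24,0.3],[0.14,-0.02,-0.123,-0.32,0.3],[0.18,-0.03,-0.123,-0.40,0.3],[0.22,-0.04,-0.123,-0.48,0.3],[0.26,-0.045,-0.123,-0.56,0.3],[0.3,-0.05,-0.123,-0.656,0.3],[0.33,-0.055,-0.123,-0.656,0.3],[0.3515,-0.0595,-0.123,-0.656,0.3],[0.3515,-0.0595,-0.123,-0.656,0.3],[0.3515,-0.0595,-0.123,-0.656,0.3],[0.3515,-0.0595,-0.123,-0.656,0.3]]' 40
python3 - <<'E'
from h import *
s=r.sense(); print(s["tool_pos"],w2j(*s["tool_pos"][:2]))
x,y=j2w(-0.8,-72); go(x,y,20.5,97.6)
p=r.snapshot("wrist"); cv2.imwrite("pics/w12.png",p["pixels"][:,:,::-1])
E
```

```text
time: 19.15
tool_pos: [563.8, -56.8, 130.1]
tcp_rot: [179.2, 0.4, 97.6]
ft_force: [0.1, -0.4, -3.2]
finger_gap: 47.0
[563.80821994 -56.81052917 130.11573036] [ -0.84591072 -72.93938516]
at [563.8 -56.8 130.1] [179.2   0.4  97.6] gap 47.0 -> row [ 0.0018 -0.0014  0.1096] turn -0.001 j6 -18 t 19.1
```

View pics/w12.png

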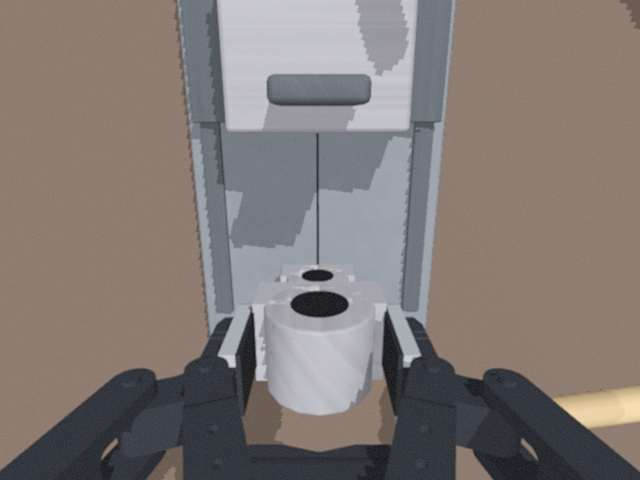

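```bash
python3 -m jog '[[0.002,-0.0014,0.03,0,0.3],[0.002,-0.0014,0.06,0,0.3],[0.002,-0.0014,0.08,0,0.3],[0.002,-0.0014,0.095,0,0.3],[0.002,-0.0014,0.103,0,0.3],[0.002,-0.0014,0.107,0,0.3],[0.002,-0.0014,0.109,0,0.3],[0.002,-0.0014,0.109,0,0.3],[0.002,-0.0014,0.109,0,0.3]]' 40
python3 - <<'E'
from h import *
s=r.sense(); print(s["tool_pos"],w2j(*s["tool_pos"][:2]),s["ft_force"])
p=r.snapshot("wrist"); cv2.imwrite("pics/w13.png",p["pixels"][:,:,::-1])
E
```

```text
time: 20.1
tool_pos: [564.6, -55.9, 22.1]
tcp_rot: [179.1, 0.5, 97.5]
ft_force: [0.3, -0.1, -3.3]
finger_gap: 46.9
[564.55033389 -55.93872568  22.1291211 ] [ 4.98574410e-03 -7.21733893e+01] [ 0.34716122 -0.09920719 -3.31868301]
```

View pics/w13.png

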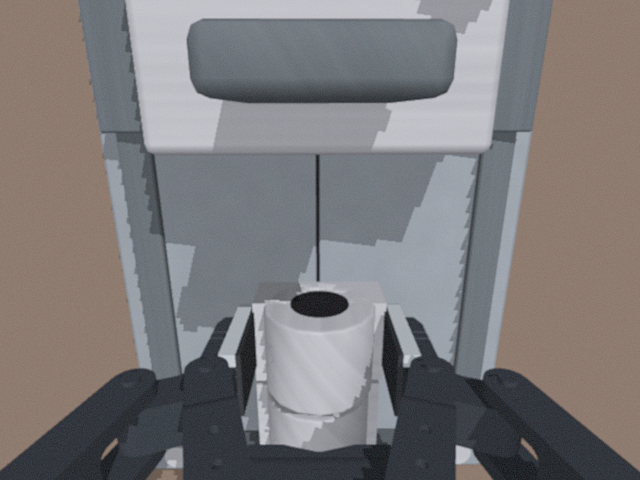

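```bash
python3 -m jog '[[0.001,0,0.001,0,0.3],[0.001,0,0.002,0,0.3],[0.001,0,0.003,0,0.3],[0.001,0,0.0035,0,0.3],[0.001,0,0.0035,0,0.3]]' 40
python3 - <<'E'
from h import *
s=r.sense(); print(s["tool_pos"],w2j(*s["tool_pos"][:2]),s["ft_force"])
E
```

```text
time: 20.65
tool_pos: [564.6, -55.0, 19.3]
tcp_rot: [179.1, 0.5, 97.5]
ft_force: [-3.7, 0.2, 4.9]
finger_gap: 46.8
[564.60807284 -54.96531319  19.25685343] [  0.19095751 -71.21616407] [-3.68681537  0.21760542  4.93748519]
```

```bash
python3 -m jog '[[0,0,-0.001,0,0.4],[0,0,-0.001,0,0.6],[0,0,-0.001,0,0.85],[0,0,-0.001,0,0.85],[0,0,-0.001,0,0.85],[0,0,-0.03,0,0.85],[0,0,-0.07,0,0.85],[0,0,-0.11,0,0.85],[0,0,-0.13,0,0.85],[0,0,-0.13,0,0.85],[0,0,-0.13,0,0.85],[0,0,-0.13,0,0.85]]' 40
python3 - <<'E'
from h import *
p=r.snapshot("wrist"); cv2.imwrite("pics/w14.png",p["pixels"][:,:,::-1])
p=r.snapshot("scene"); cv2.imwrite("pics/s14.png",p["pixels"][:,:,::-1])
import pickle; pickle.dump(p,open("s14.pkl","wb"))
E
```

```text
time: 21.85
tool_pos: [561.5, -54.0, 147.5]
tcp_rot: [179.3, 0.4, 97.5]
ft_force: [-0.4, 0.0, -1.4]
finger_gap: 72.7
```

View pics/w14.png

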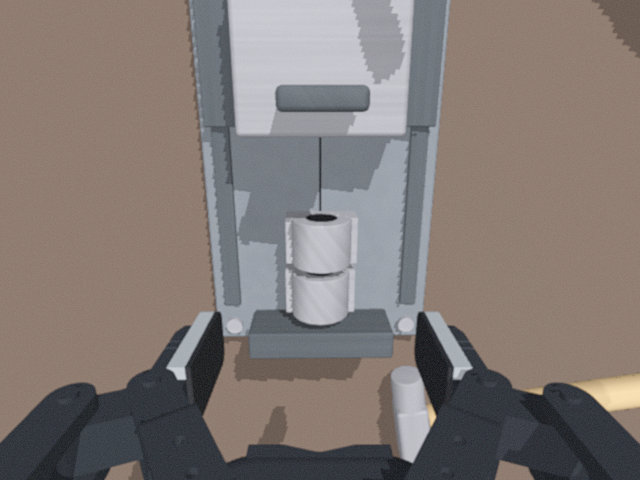

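View pics/s14.png

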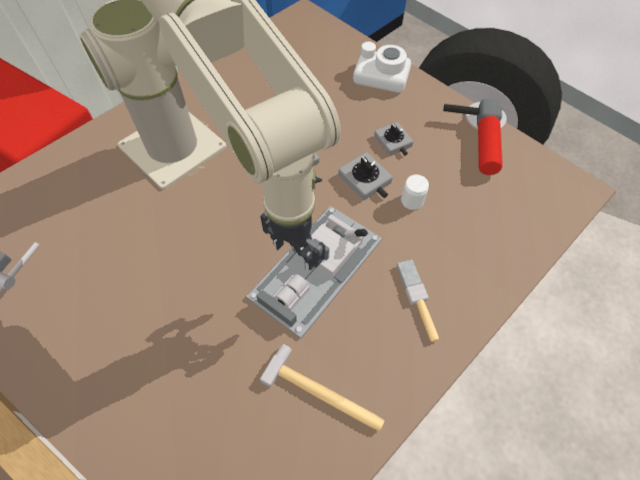

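Run:
```python
from h import *
print(w2j(607.9,119))
x,y=j2w(65,95.5); print(x,y); go(x,y,170,7.6)
```

```text
[66.11061283 95.49532382]
606.798524846795 118.85774946073518
at [561.4 -54.  147.3] [179.3   0.4  97.5] gap 72.7 -> row [ 0.1653  0.068  -0.023 ] turn 1.57 j6 -18 t 21.9
```

```bash
python3 -m jog '[[0,0,-0.03,0.1,0.5],[0.02,0.01,-0.03,0.24,0.5],[0.05,0.02,-0.03,0.38,0.45],[0.08,0.03,-0.03,0.52,0.45],[0.11,0.045,-0.03,0.66,0.45],[0.14,0.06,-0.03,0.8,0.45],[0.165,0.068,-0.03,0.94,0.45],[0.165,0.068,-0.03,1.08,0.45],[0.165,0.068,-0.03,1.22,0.45],[0.165,0.068,-0.03,1.36,0.45],[0.165,0.068,-0.023,1.5,0.45],[0.165,0.068,-0.023,1.57,0.45],[0.165,0.068,-0.023,1.57,0.45],[0.165,0.068,-0.023,1.57,0.45],[0.165,0.068,-0.023,1.57,0.45]]' 25
python3 - <<'E'
from h import *
p=r.snapshot("wrist"); cv2.imwrite("pics/w15.png",p["pixels"][:,:,::-1])
p=r.snapshot("scene"); crop(p,230,150,180,190,3,"s15.png")
x,y=j2w(65,95.5); print(x,y); go(x,y,66,7.6)
E
```

```text
time: 23.45
tool_pos: [606.7, 118.6, 169.6]
tcp_rot: [179.6, -0.7, 7.7]
ft_force: [0.2, 0.6, -0.1]
finger_gap: 38.4
606.798524846795 118.85774946073518
at [606.8 118.6 169.9] [179.6  -0.7   7.7] gap 38.5 -> row [-0.0013 -0.001   0.1039] turn 0.001 j6 89 t 23.6
```

View pics/w15.png

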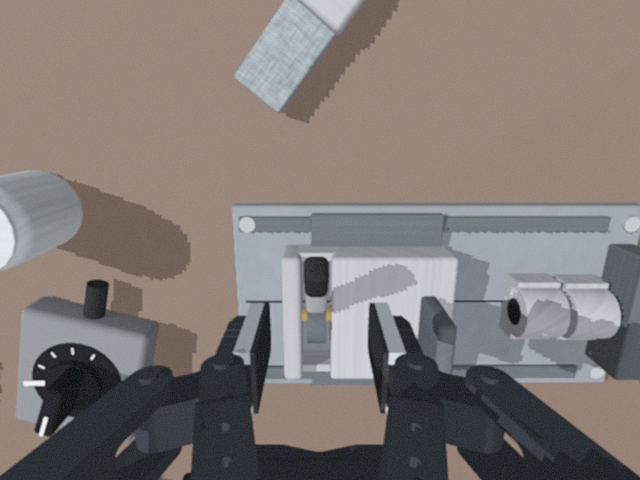

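View pics/s15.png

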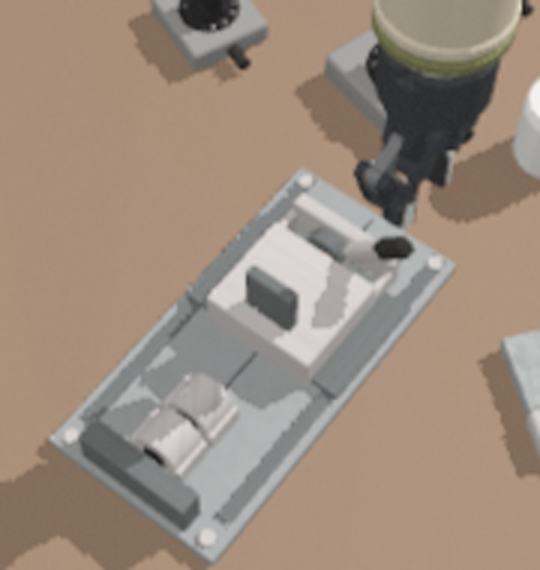

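```bash
python3 -m jog '[[-0.001,0,0.04,0,0.45],[-0.001,0,0.07,0,0.45],[-0.001,0,0.09,0,0.45],[-0.001,0,0.1,0,0.45],[-0.001,0,0.104,0,0.45],[-0.001,0,0.104,0,0.45],[-0.001,0,0.104,0,0.0],[-0.001,0,0.104,0,0.0],[-0.001,0,0.104,0,0.0],[-0.001,0,0.104,0,0.0],[-0.001,0,0.104,0,0.0]]' 25
python3 - <<'E'
from h import *
s=r.sense(); print(s["tool_pos"],w2j(*s["tool_pos"][:2]),s["ft_force"],s["finger_gap"])
E
```

```text
time: 24.65
tool_pos: [608.7, 118.2, 67.4]
tcp_rot: [179.6, -0.9, 7.7]
ft_force: [3.6, 1.9, 5.6]
finger_gap: 13.6
[608.66533361 118.19536241  67.43838529] [66.76280494 94.59653427] [3.59540221 1.87415203 5.58570756] 13.557914204327881
```

```bash
python3 -m jog '[[0,0.004,0,0,0],[0,0.01,0,0,0],[0,0.017,0,0,0],[0,0.024,0,0,0],[0,0.031,0,0,0],[0,0.038,0,0,0],[0,0.044,0,0,0],[0,0.049,0,0,0],[0,0.053,0,0,0],[0,0.056,0,0,0],[0,0.058,0,0,0],[0,0.060,0,0,0],[0,0.062,0,0,0],[0,0.062,0,0,0]]' 25
python3 - <<'E'
from h import *
s=r.sense(); print(s["tool_pos"],w2j(*s["tool_pos"][:2]),s["ft_force"],s["finger_gap"])
p=r.snapshot("wrist"); cv2.imwrite("pics/w16.png",p["pixels"][:,:,::-1])
E
```

```text
time: 26.05
tool_pos: [616.7, 57.0, 67.7]
tcp_rot: [179.6, -0.9, 7.7]
ft_force: [1.4, 3.8, -0.0]
finger_gap: 13.8
[616.6863259   57.00816406  67.65505933] [66.62093916 32.88600492] [ 1.38666683  3.7627927  -0.01187814] 13.777556030236065
```

View pics/w16.png

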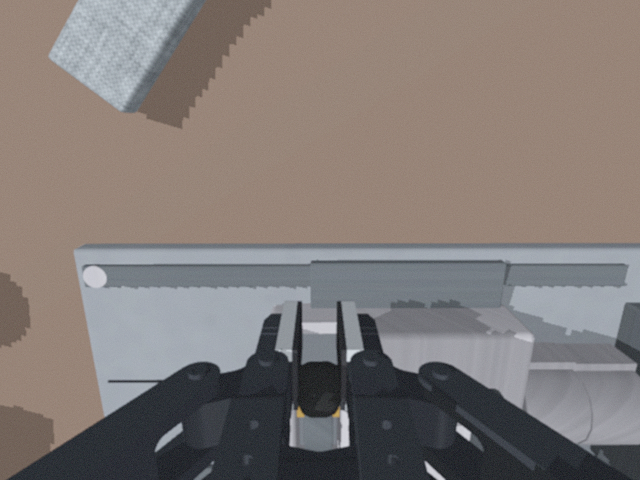

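```bash
python3 -m jog '[[0,0.001,0,0,0],[0,0.002,0,0,0],[0,0.002,0,0,0]]' 25;python3 -m jog '[[0,0.001,0,0,0],[0,0.002,0,0,0],[0,0.002,0,0,0]]' 25;python3 -m jog '[[0,0.001,0,0,0],[0,0.002,0,0,0],[0,0.002,0,0,0]]' 25
```

```text
time: 26.4
tool_pos: [616.9, 55.4, 67.6]
tcp_rot: [179.6, -0.9, 7.7]
ft_force: [2.1, 4.5, -0.7]
finger_gap: 13.6
time: 26.7
tool_pos: [617.0, 55.1, 67.7]
tcp_rot: [179.8, -0.9, 7.7]
ft_force: [1.2, 9.9, 0.6]
finger_gap: 13.9
time: 27.0
tool_pos: [616.9, 55.2, 67.6]
tcp_rot: [179.9, -0.9, 7.8]
ft_force: [0.1, 11.7, 1.4]
finger_gap: 14.0
```

```bash
python3 -m jog '[[-0.0086,0.003,-0.0093,0,0],[-0.0185,0.003,-0.0172,0,0],[-0.0295,0.003,-0.024,0,0],[-0.0413,0.003,-0.0286,0,0],[-0.0537,0.003,-0.0316,0,0],[-0.0663,0.003,-0.0328,0,0],[-0.0789,0.003,-0.032,0,0],[-0.0913,0.003,-0.0294,0,0],[-0.0975,0.003,-0.0272,0,0],[-0.1031,0.003,-0.025,0,0],[-0.109,0.003,-0.0217,0,0],[-0.1141,0.003,-0.0186,0,0],[-0.1192,0.003,-0.015,0,0],[-0.124,0.003,-0.0109,0,0],[-0.1284,0.003,-0.0064,0,0],[-0.1326,0.003,-0.0016,0,0],[-0.1336,0.003,-0.0005,0,0],[-0.1336,0.003,-0.0005,0,0]]' 25
python3 - <<'E'
from h import *
s=r.sense(); print(s["tool_pos"],w2j(*s["tool_pos"][:2]),s["ft_force"],s["finger_gap"])
p=r.snapshot("wrist"); cv2.imwrite("pics/w17.png",p["pixels"][:,:,::-1])
E
```

```text
time: 28.8
tool_pos: [487.1, 37.5, 69.1]
tcp_rot: [-179.8, -1.2, 7.8]
ft_force: [-0.8, 21.3, 16.9]
finger_gap: 13.6
[487.13561494  37.53673975  69.13373375] [-64.36695909  30.71953594] [-0.81858319 21.263542   16.93398434] 13.605196856731034
```

View pics/w17.png

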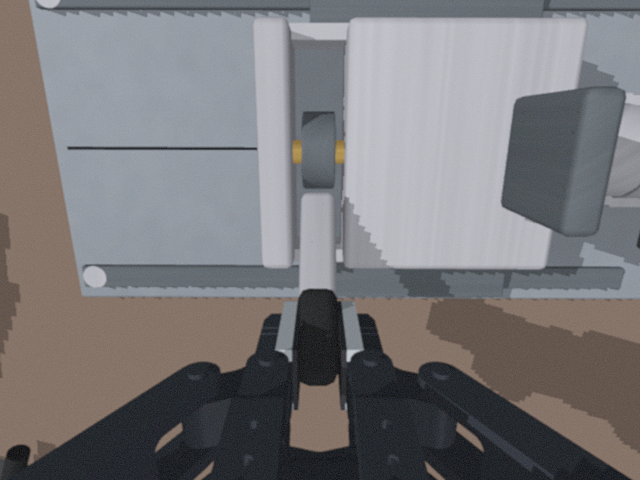

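```bash
python3 -m jog '[[-0.001,0,0.001,0,0],[-0.002,0,0.002,0,0],[-0.003,0,0.003,0,0],[-0.003,0,0.003,0,0]]' 25; python3 -m jog '[[0,0,0,0,0.3],[0,0,0,0,0.5],[0,0,0,0,0.5],[0,0,-0.01,0,0.5],[0,0,-0.04,0,0.5],[0,0,-0.09,0,0.5],[0,0,-0.14,0,0.7],[0,0,-0.17,0,0.7],[0,0,-0.17,0,0.7]]' 25
python3 - <<'E'
from h import *
go(520,-40,330,7.6)
p=r.snapshot("wrist"); cv2.imwrite("pics/w18.png",p["pixels"][:,:,::-1])
E
```

```text
time: 29.25
tool_pos: [487.1, 38.2, 69.1]
tcp_rot: [-179.8, -1.6, 7.8]
ft_force: [3.0, 10.5, 14.6]
finger_gap: 13.6
time: 30.15
tool_pos: [485.2, 36.5, 245.7]
tcp_rot: [-179.9, -2.1, 7.8]
ft_force: [0.1, 0.7, -0.2]
finger_gap: 59.6
at [485.2  36.5 245.7] [-179.9   -2.1    7.8] gap 59.6 -> row [ 0.0272  0.0803 -0.0836] turn 0.003 j6 80 t 30.1
```

View pics/w18.png

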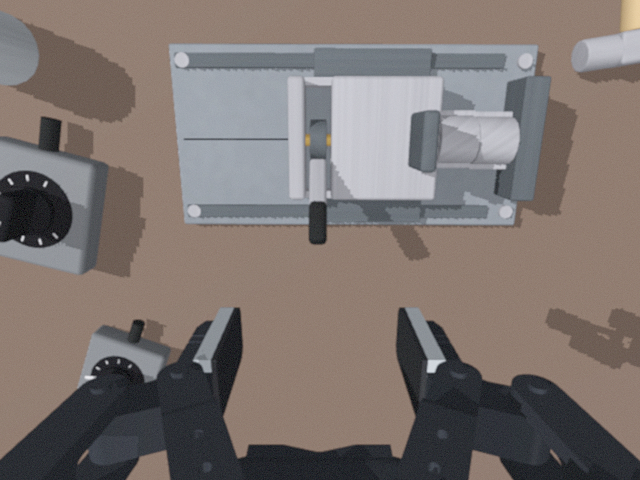

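```bash
python3 -m jog '[[0.0,0.04,0,0,0.7],[0.0,0.08,0,0,0.7],[0.0,0.12,0,0,0.7],[0.0,0.12,0,0,0.7],[0.0,0.12,0,0,0.7]]' 25
python3 - <<'E'
from h import *
p=r.snapshot("wrist"); cv2.imwrite("pics/w19.png",p["pixels"][:,:,::-1])
import pickle; pickle.dump(p,open("w19.pkl","wb"))
E
```

```text
time: 30.7
tool_pos: [499.3, -82.9, 240.4]
tcp_rot: [-179.7, -1.7, 7.7]
ft_force: [0.0, 1.1, 0.8]
finger_gap: 60.0
```

View pics/w19.png

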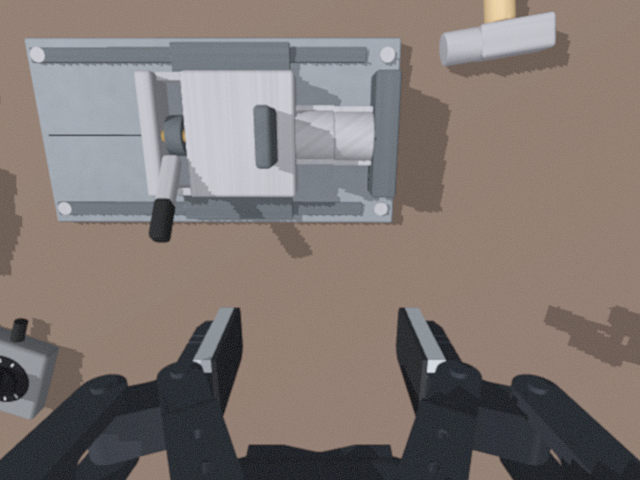

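Run:
```python
from h import *
import pickle
p=pickle.load(open("w19.pkl","rb")); crop(p,250,30,160,200,4,"w19c.png")
for (u,v,z) in [(293,130,48),(373,106,32),(373,164,32),(334,106,32),(334,164,32),(296,106,32),(296,164,32),(374,135,50)]:
    print((u,v),w2j(*ray(p,u,v,z)[:2]).round(1))
go(453,292,130,110)
```

```text
(293, 130) [  5.2 -68.6]
(373, 106) [  24.4 -134.6]
(373, 164) [ -23.1 -136.4]
(334, 106) [  24.4 -102.1]
(334, 164) [ -23.2 -102.6]
(296, 106) [ 24.4 -70.4]
(296, 164) [-23.2 -69.7]
(374, 135) [   1.4 -134. ]
at [499.5 -82.1 240.7] [-179.7   -1.7    7.7] gap 59.6 -> row [ 0.0009 -0.3764  0.1125] turn -1.785 j6 66 t 30.8
```

View pics/w19c.png

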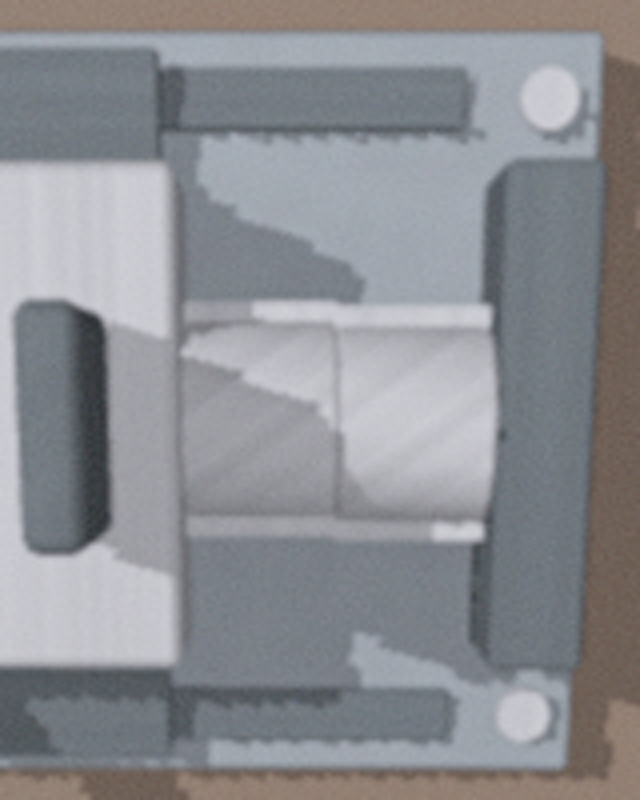

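Run:
```python
from h import *
import pickle
p=pickle.load(open("wrist1.pkl","rb"))
q=np.array([(92,132),(538,235),(490,675),(75,580)])/5+[0,130]
A=np.array([ray(p,*c,30) for c in q]); print(A.round(1),A.mean(0))
d=A[0]+A[1]-A[2]-A[3]; print("yaw box",np.degrees(np.arctan2(d[1],d[0])))
d=A[0]+A[3]-A[1]-A[2]; print("yaw box y",np.degrees(np.arctan2(d[1],d[0]))-90)
a=ray(p,175/5,470/5+130,70);b=ray(p,160/5,548/5+130,70);print(a,b,np.degrees(np.arctan2(*(b-a)[[1,0]])))
a=ray(p,163/5,424/5+130,30);b=ray(p,97/5,423/5+130,30);print(a,b,np.degrees(np.arctan2(*(b-a)[[1,0]])))
go(454,293,150,162)
```

```text
[[513.5 336.   30. ]
 [503.6 240.9  30. ]
 [397.4 255.   30. ]
 [408.7 349.6  30. ]] [455.80848916 295.35470522  30.        ]
yaw box -7.502364644452038
yaw box y -6.341036352489965
[453.08040345 296.83522853  70.        ] [435.39355231 301.36300975  70.        ] 165.64082358522165
[449.2788302  326.22812388  30.        ] [447.5558852  341.01960367  30.        ] 96.64400100596073
at [499.5 -82.1 240.7] [-179.7   -1.7    7.7] gap 59.6 -> row [ 0.0027 -0.3774  0.0925] turn -2.692 j6 66 t 30.8
```

```bash
python3 -m jog '[[0,-0.02,0,-0.14,0.7],[0,-0.05,0,-0.28,0.7],[0,-0.08,0,-0.42,0.7],[0,-0.11,0,-0.56,0.7],[0,-0.14,0,-0.7,0.7],[0,-0.17,0,-0.84,0.7],[0,-0.2,0,-0.98,0.7],[0,-0.23,0,-1.12,0.6],[0,-0.26,0,-1.26,0.6],[0,-0.29,0,-1.4,0.6],[0,-0.32,0,-1.54,0.6],[0,-0.35,0.02,-1.68,0.6],[0.003,-0.377,0.04,-1.82,0.6],[0.003,-0.377,0.06,-1.96,0.6],[0.003,-0.377,0.08,-2.1,0.6],[0.003,-0.377,0.08,-2.24,0.6],[0.003,-0.377,0.08,-2.38,0.6],[0.003,-0.377,0.08,-2.52,0.6],[0.003,-0.377,0.08,-2.66,0.6],[0.003,-0.377,0.08,-2.72,0.6]]' 20
python3 - <<'E'
from h import *
go(455,294.5,110,164)
p=r.snapshot("wrist"); cv2.imwrite("pics/w20.png",p["pixels"][:,:,::-1])
E
```

```text
time: 32.75
tool_pos: [452.4, 293.6, 161.9]
tcp_rot: [179.1, 1.4, 164.0]
ft_force: [-0.4, 0.2, -0.3]
finger_gap: 51.0
at [452.4 293.6 161.9] [179.1   1.4 164. ] gap 51.0 -> row [-0.0009  0.0008  0.0519] turn -0.0 j6 -46 t 32.8
```

View pics/w20.png

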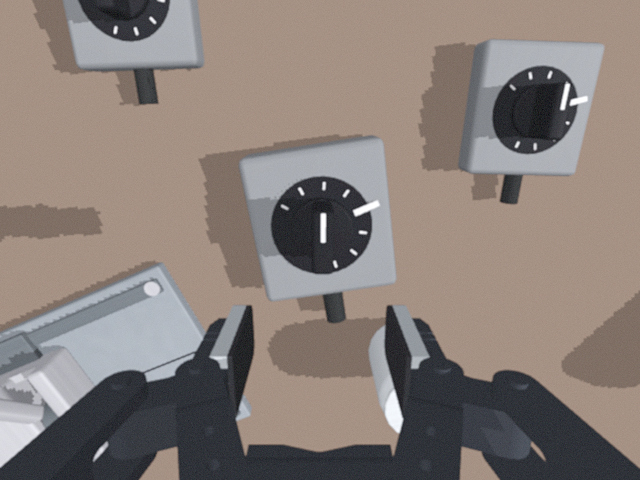

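```bash
python3 -c "
from h import *
go(455,294.5,47,164)"
```

```text
at [452.5 293.6 161.9] [179.1   1.4 164.1] gap 51.4 -> row [ 0.0006 -0.0002  0.1149] turn 0.001 j6 -46 t 32.8
```

```bash
python3 -m jog '[[0,0,0.03,0,0.5],[0,0,0.06,0,0.5],[0,0,0.08,0,0.5],[0,0,0.09,0,0.5],[0,0,0.09,0,0.5]]' 20
python3 - <<'E'
from h import *
go(455,294.5,47,164)
p=r.snapshot("wrist"); cv2.imwrite("pics/w21.png",p["pixels"][:,:,::-1])
E
```

```text
time: 33.3
tool_pos: [453.2, 294.2, 70.1]
tcp_rot: [179.2, 1.3, 164.1]
ft_force: [-0.2, -0.9, -0.3]
finger_gap: 42.9
at [453.2 294.2  70.1] [179.2   1.3 164.1] gap 42.9 -> row [-0.0012  0.0005  0.0232] turn 0.001 j6 -46 t 33.3
```

View pics/w21.png

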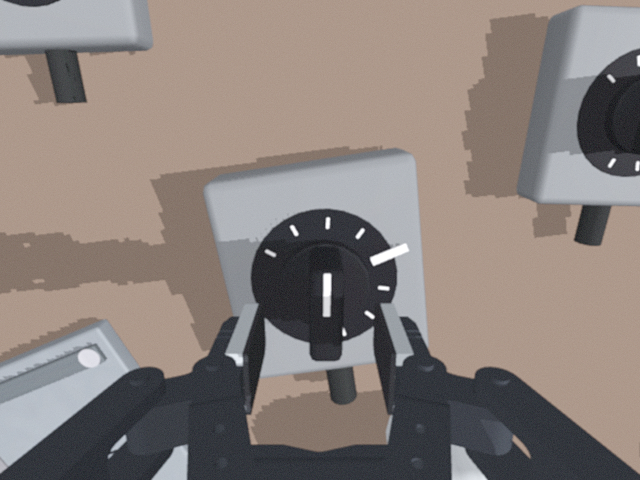

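```bash
python3 -m jog '[[-0.001,0.002,0.01,0,0.5],[-0.001,0.0025,0.018,0,0.5],[-0.001,0.0025,0.023,0,0.5],[-0.001,0.0025,0.023,0,0.5],[-0.001,0.0025,0.023,0,0],[-0.001,0.0025,0.023,0,0],[-0.001,0.0025,0.023,0,0],[-0.001,0.0025,0.023,0,0],[-0.001,0.0025,0.023,0,0]]' 20
python3 - <<'E'
from h import *
s=r.sense(); print(s["tool_pos"],s["ft_force"],s["wrist_torque"])
p=r.snapshot("wrist"); cv2.imwrite("pics/w22.png",p["pixels"][:,:,::-1])
E
```

```text
time: 34.25
tool_pos: [456.7, 296.5, 49.2]
tcp_rot: [179.2, 1.4, 164.1]
ft_force: [-1.9, -4.7, 5.6]
finger_gap: 13.2
[456.67973799 296.49827351  49.17926441] [-1.92519426 -4.68165753  5.56344204] [-0.99956284  0.36816342 -0.04761466]
```

View pics/w22.png

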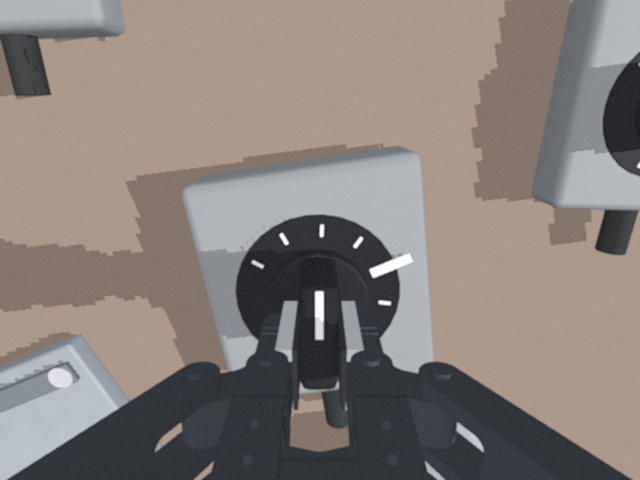

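```bash
python3 -m jog '[[0,0,0,0.08,0],[0,0,0,0.16,0],[0,0,0,0.24,0],[0,0,0,0.32,0],[0,0,0,0.4,0],[0,0,0,0.48,0],[0,0,0,0.56,0],[0,0,0,0.64,0],[0,0,0,0.72,0],[0,0,0,0.8,0],[0,0,0,0.88,0],[0,0,0,0.96,0],[0,0,0,1.04,0],[0,0,0,1.1,0],[0,0,0,1.14,0],[0,0,0,1.14,0],[0,0,0,1.14,0]]' 20
python3 - <<'E'
from h import *
s=r.sense(); print(s["tool_pos"],s["ft_force"],s["wrist_torque"])
p=r.snapshot("wrist"); cv2.imwrite("pics/w23.png",p["pixels"][:,:,::-1])
E
```

```text
time: 36.0
tool_pos: [454.4, 294.6, 49.0]
tcp_rot: [178.7, 0.0, 98.8]
ft_force: [-13.8, -13.8, 16.6]
finger_gap: 13.8
[454.37391292 294.56940697  49.02740821] [-13.76727746 -13.7504913   16.60630035] [-2.36569513  2.56082066 -0.00816525]
```

View pics/w23.png

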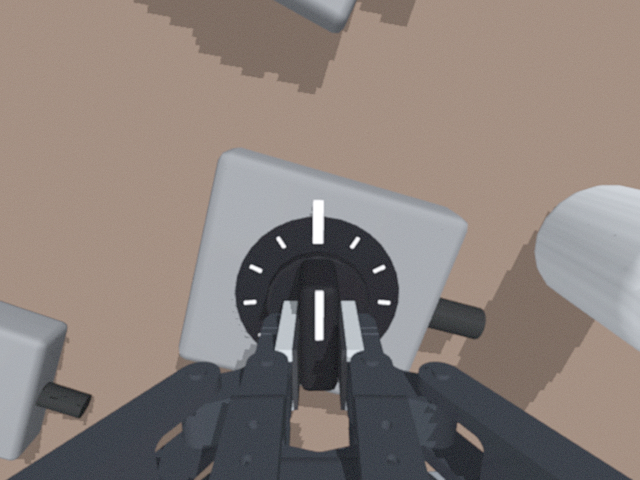

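```bash
python3 -m jog '[[0,0,0,0,0.2],[0,0,0,0,0.45],[0,0,0,0,0.45],[0,0,-0.01,0,0.45],[0,0,-0.04,0,0.45],[0,0,-0.08,0,0.45],[0,0,-0.12,0,0.45],[0,0,-0.15,0,0.45],[0,0,-0.15,0,0.45]]' 20
python3 - <<'E'
from h import *
p=r.snapshot("wrist"); cv2.imwrite("pics/w24.png",p["pixels"][:,:,::-1])
p=r.snapshot("scene"); cv2.imwrite("pics/s24.png",p["pixels"][:,:,::-1])
p=r.snapshot("top"); crop(p,180,120,260,180,3,"t24.png")
E
```

```text
time: 36.95
tool_pos: [454.1, 295.9, 206.1]
tcp_rot: [178.2, -0.2, 98.8]
ft_force: [0.1, 0.8, -0.4]
finger_gap: 38.4
```

View pics/w24.png

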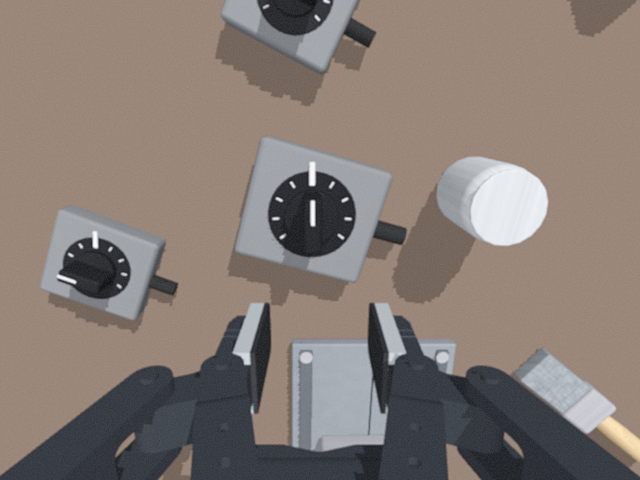

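View pics/s24.png

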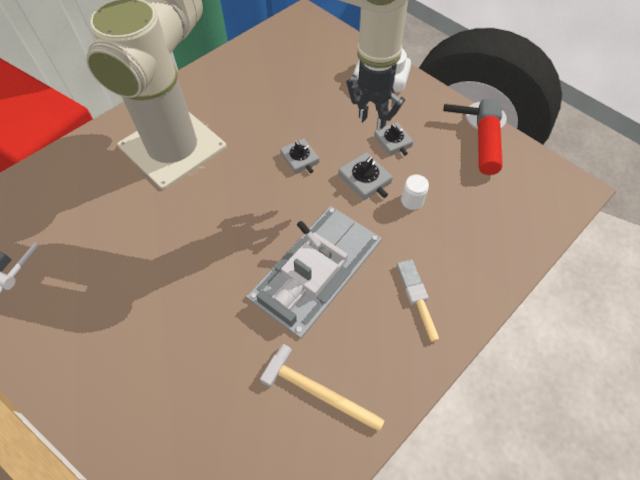

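View pics/t24.png

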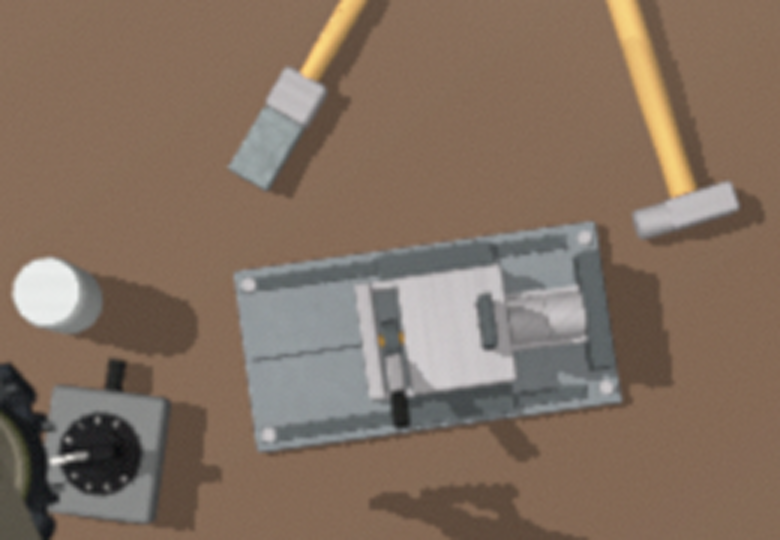

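Run:
```python
from h import *
t=r.snapshot("top"); print(w2j(*ray(t,401/3+180,424/3+120,93)[:2]))
s=r.sense(); print(s["ft_force"],abs(s["qd"]).max())
r.hand_in()
```

```text
[-75.70186753  31.95758746]
[ 0.29191103  0.100616   -0.10784994] 0.8362064637910279
the job is handed in; nothing more can be done
```

I handed the job in at about 37 s of the 208 s allowed. The hand-in gave no verdict, so the results below come from my own checks.

- **Lever and jaw:** I flipped the cam lever fully over and slid the jaw back.
- **Lugs:** Only two lugs were on the bench, and both stand upright on the bed in one row from the fence.
- **Locking:** I pushed the jaw up until it stopped moving and the push force rose to about 12 N. I kept it pressed while flipping the lever back to locked.
- **Dial:** I turned the large remote's dial to the broad white mark.

**Last checks:**
- **Row:** The pictures show no gaps. The row is about 0.6 mm off the centre line and its joints line up within 1–2 mm.
- **Lever:** Its tip is where it was at the start, which puts it at roughly 0 rad.
- **Dial:** After I let go, the pointer still lines up with the broad mark.
- **Bystanders:** The tin, brush and hammer look unmoved.
- **Robot:** At hand-in the gripper was about 200 mm up and touching nothing.

No check failed. One disagreed: the cameras differed by up to about 5 mm on where the jig is, so I relied mainly on the wrist camera.

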